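Put two work torches back on charge

TASK

Two of the three hand torches are off charge: one has flopped out of its spring clip and leans out of its cup in the charging rack, the other lies on the bench. Tip the leaning one back up into its clip and stand the lying one in the free bay, so that each stands upright, lamp end up, with its tail fully down in a cup and its body snapped all the way into the clip. Leave the torch that is already docked and the bottle, tin and sanding block where they are.

Things in the scene. Friction and masses are not known exactly. Their poses are not given: they have to be found in the camera images.
- rack: fixed grey torch charging rack, 186 wide (y) x 94 deep (x) x 203 mm high; origin: centre of its underside under the middle cup; x points to its back, y to its left, front looks along -x. An 86 mm high housing (x -48 to +44 mm) carries three foot cups at y = +62, 0, -62 mm; behind them a back board, front face at x = +31 mm, top z = 203 mm; on it, above each cup, a spring clip open to the front
- cup_0 (a point): centre of the inner floor (90 mm above the bench) of the rack's left cup, seen from the robot. Each black cup: a straight well of 17 mm inner radius, 16 mm deep, under a funnel that widens to 26 mm inner radius at the rim, 36 mm above the floor (outer 30 mm); a torch put in tail first slumps to about 32 degrees from upright until clipped
- cup_1 (a point): centre of the inner floor (90 mm above the bench) of the rack's middle cup, seen from the robot. Each black cup: a straight well of 17 mm inner radius, 16 mm deep, under a funnel that widens to 26 mm inner radius at the rim, 36 mm above the floor (outer 30 mm); a torch put in tail first slumps to about 32 degrees from upright until clipped
- cup_2 (a point): centre of the inner floor (90 mm above the bench) of the rack's right cup, seen from the robot. Each black cup: a straight well of 17 mm inner radius, 16 mm deep, under a funnel that widens to 26 mm inner radius at the rim, 36 mm above the floor (outer 30 mm); a torch put in tail first slumps to about 32 degrees from upright until clipped
- clip_0 (a point): the left clip: where the axis of a clipped torch passes at mid-height of the jaws, 95 mm straight above the cup floor. Two sprung steel jaws, 20 mm high; lips 21 mm apart 9.5 mm in front of this point, flared mouth 36 mm wide 16 mm in front; the torch body snaps in when pushed with about 10 N
- clip_1 (a point): the middle clip: where the axis of a clipped torch passes at mid-height of the jaws, 95 mm straight above the cup floor. Two sprung steel jaws, 20 mm high; lips 21 mm apart 9.5 mm in front of this point, flared mouth 36 mm wide 16 mm in front; the torch body snaps in when pushed with about 10 N
- clip_2 (a point): the right clip: where the axis of a clipped torch passes at mid-height of the jaws, 95 mm straight above the cup floor. Two sprung steel jaws, 20 mm high; lips 21 mm apart 9.5 mm in front of this point, flared mouth 36 mm wide 16 mm in front; the torch body snaps in when pushed with about 10 N
- torch_leaning: aluminium hand torch with a black eight-sided head, 160 mm long, 0.17 kg; body 28 mm thick, the last 42 mm at the head end 31 mm; at the start its tail is in the left or right cup but it has flopped out of the clip and leans out over the front, to either side. Origin: on the long axis, 18 mm from the flat tail face; z runs along the torch to the head (lamp face at z = +142 mm)
- torch_leaning_foot (a point): point on the leaning torch's long axis 18 mm from its tail face
- torch_leaning_waist (a point): point on the leaning torch's long axis 95 mm from its tail face (the part that sits in the clip)
- torch_lying: aluminium hand torch with a black eight-sided head, 160 mm long, 0.17 kg; body 28 mm thick, the last 42 mm at the head end 31 mm; at the start it lies on the bench to the robot's left. Origin: on the long axis, 95 mm from the flat tail face; z runs along the torch to the head (lamp face at z = +65 mm)
- torch_lying_foot (a point): point on the lying torch's long axis 18 mm from its tail face
- torch_lying_waist (a point): point on the lying torch's long axis 95 mm from its tail face (the part that sits in the clip)
- torch_docked: aluminium hand torch with a black eight-sided head, 160 mm long, 0.17 kg; body 28 mm thick, the last 42 mm at the head end 31 mm; at the start it stands properly clipped in the other outer bay and is to be left there. Origin: on the long axis, 18 mm from the flat tail face; z runs along the torch to the head (lamp face at z = +142 mm)
- glue_bottle: bystander: upright glue bottle, 61 mm in diameter, 185 mm high; origin at the centre of its underside
- wax_tin: bystander: low round green tin, 70 mm in diameter, 38 mm high; origin at the centre of its underside
- sanding_block: bystander: brown cork sanding block, 66 x 100 x 27 mm; origin at the centre of its underside

How it is judged:
By the outcome, as a careful person would: the job done as asked, in the order asked, and still so for the second after the job is handed in, with the robot touching nothing.
It also fails if it takes over 72 s, if anything falls off the work surface, if the arm or the gripper's body presses on something with over 40 N, if the wrist force passes 120 N, or if a joint passes its speed limit or range.

ROBOT

A 6-joint arm with a two-finger parallel gripper is mounted at the origin on the work surface; the furniture and walls round the work are solid. World frame = base frame: x ahead of the robot, y to its left, z up, the work surface at z = 0. Lengths are in mm, angles in rad, forces in N, time in s.
With the tool pointing down it reaches from about 275 to 750 mm from the base axis. Payload 10.2 kg.
Tool frame: the origin (TCP) lies between the finger pads; the fingertips stand 11 mm ahead of it and the grasp point (between the pads) lies 8 mm behind it; z points along the fingers, y is the line along which they close (so a half turn about z gives the same grasp; the last joint's range is limited). The gripper opens to 85 mm and grips with 20 to 120 N. Pads are 22 mm wide; open, the fingers measure 114 mm over their backs; the gripper's body (76 mm by 85 mm) begins 54 mm behind the grasp point. The pads swing forward as they close: fully open they stand 13 mm farther back than shut.
Start: joints at [1.025, 0.313, 1.498, -0, 1.331, -0.223], TCP at [166.555, 497.886, 242.294] pointing down, gripper open.
Joint ranges: [-2.94, 2.94], [-0.97, 2.17], [0.19, 2.56], [-1.23, 4.37], [0.02, 3.11], [-2.88, 2.88]. Speed limits (rad/s): [2.39, 2.39, 3.01, 3.14, 3.14, 3.14].

INTERFACE

Orientations are given as a unit quaternion [w, x, y, z].
In Python, from rig import sense, eyes, finish_job gives the robot as it stands.
- The arm moves only by the shell command python3 -m jog 'ROWS' [FORCE]. ROWS is JSON, a list of rows, each a list of 7 numbers: the shift along the tool's x, y, z in m, then the turn, a rotation vector about the tool's x, y, z in rad, then the finger opening in m, from 0 to 0.0854. In form: [[dx, dy, dz, rx, ry, rz, gripper], ...]. A call has 1 to 5 rows; each row shifts and turns the commanded pose from where the row before left it, along the tool's axes as they then stand; what a row does not reach is not made up. A row lasts 1/10 s, in which the tool goes at most 50 mm and 8.59 degrees, less where a joint would pass 70% of its speed; a pose out of reach is approached as far as the arm can. A call is refused whole if a number of a shift passes 0.05 or a number of a turn 0.15, either way. A call with a gripper value outside its range is refused whole. The fingers move at their own pace and stop on an object; FORCE is the grip in N (left out, the last holds). Time passes only in rows, so rows that do not move let the fingers close. It gives the time, the measured TCP pose, the force, the opening and the grip force at its end, in the units of the state.
- sense(): the state, without advancing time (a new reading comes with each control period).
- eyes.capture(name): name is "scene" or "top"; returns the picture (384x512x3 uint8, red, green, blue); there is no depth.
- eyes.calibration(name): a dict with "fx", "fy", "cx", "cy" (pixels), "dist" ([k1, k2, p1, p2, k3] as OpenCV has them; the pictures are not rectified), "cam_to_world" (4x4, takes a point from camera to world coordinates). Camera axes: x right, y down, z forward; pixel columns grow to the right and rows downward; lengths in mm; the calibration is good to about 2 mm. A picture is of the moment at which its call begins. calibration takes no time and is no camera call.
- finish_job(): hands the job in; it is judged then, once.
The state is a dict: "time_s": time; "joints": joint angles; "dq": joint speeds; "tau": joint torques, N m; "eef_pos": TCP position; "ee_rot": TCP orientation; "force": force on the tool from outside, world axes, zero at the start; "wrist_torque": the same for the moment, N m; "grip_width": opening from 0.0 (shut) to 1.0 (fully open); "grip_force": force on a finger pad.
Only numpy, scipy, OpenCV 4.12 (cv2) and the standard library are available. Lean on these libraries where they do the work, as an engineer would, in place of code of your own. Each camera call takes 0.05 s, during which the arm holds its last target. There are 200 camera calls.

## Working session

There is one attempt and no reset: what is moved stays moved. The work goes in short steps, Python scripts to look and compute and a shell command to move; the robot and the scene stay as the last step left them, time stands still between calls to the robot, and variables do not carry over. Pictures are saved under pics/ and viewed, at most 10 in all, crops included, and the job is handed in when it is done.

```bash
mkdir -p pics; ls; python3 - <<'E'
from rig import sense, eyes
import cv2, json, numpy as np
for n in("scene","top"):
    im=eyes.capture(n); cv2.imwrite(f"pics/{n}0.png",cv2.resize(im[:,:,::-1],(768,576)))
    cv2.imwrite(f"pics/{n}0_raw.png",im[:,:,::-1])
    c=eyes.calibration(n); print(n,{k:np.round(v,3).tolist() for k,v in c.items()})
print(sense())
E
```

```text
pics
scene {'fx': 371.656, 'fy': 371.656, 'cx': 252.373, 'cy': 193.403, 'dist': [0.026, 0.0, 0.0, 0.0, 0.0], 'cam_to_world': [[0.75, -0.441, 0.492, -69.924], [-0.661, -0.479, 0.578, -688.674], [-0.019, -0.759, -0.651, 883.088], [0.0, 0.0, 0.0, 1.0]]}
top {'fx': 361.79, 'fy': 361.79, 'cx': 260.2, 'cy': 198.632, 'dist': [-0.044, 0.0, 0.0, 0.0, 0.0], 'cam_to_world': [[0.028, -0.987, 0.156, 306.838], [-1.0, -0.03, -0.009, -14.62], [0.013, -0.156, -0.988, 1295.579], [0.0, 0.0, 0.0, 1.0]]}
{'time_s': 0.1, 'joints': array([ 1.02458527e+00,  3.13368267e-01,  1.49834681e+00,  2.62819222e-05,
        1.33097311e+00, -2.23392336e-01]), 'dq': array([-1.52196296e-03, -8.22719300e-04, -2.28118291e-03,  9.32738665e-05,
        1.63426381e-03, -1.05426036e-03]), 'tau': array([ 3.75075499e-03, -4.12899184e+01, -2.60142088e+01, -1.56933647e-04,
        2.95450518e-03,  2.29923174e-06]), 'eef_pos': array([166.44376667, 497.70062385, 241.81086341]), 'ee_rot': array([-2.17449382e-04,  1.60712471e-01,  9.87001115e-01, -5.02922704e-04]), 'force': array([ 0.01539356, -0.10289787,  0.66732399]), 'wrist_torque': array([-0.01765845, -0.01927685, -0.00141714]), 'grip_force': 0.0, 'grip_width': 0.9994946136156999}
```

View pics/scene0.png

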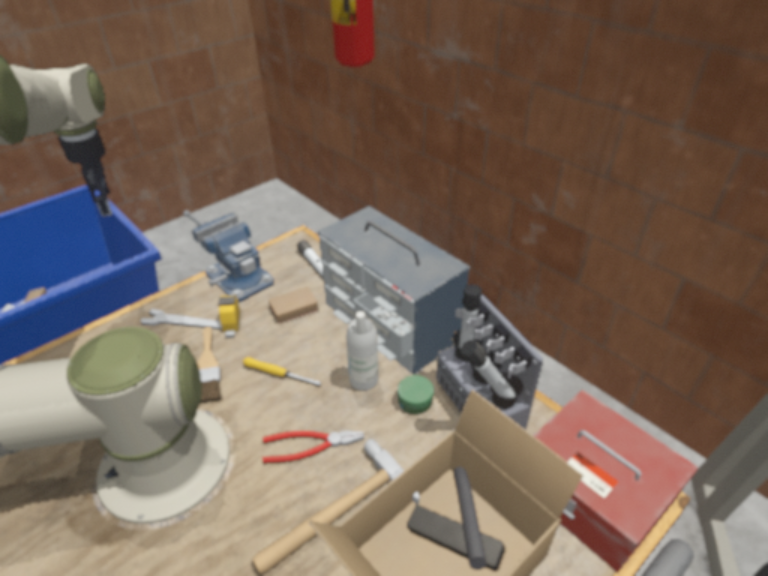

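View pics/top0.png

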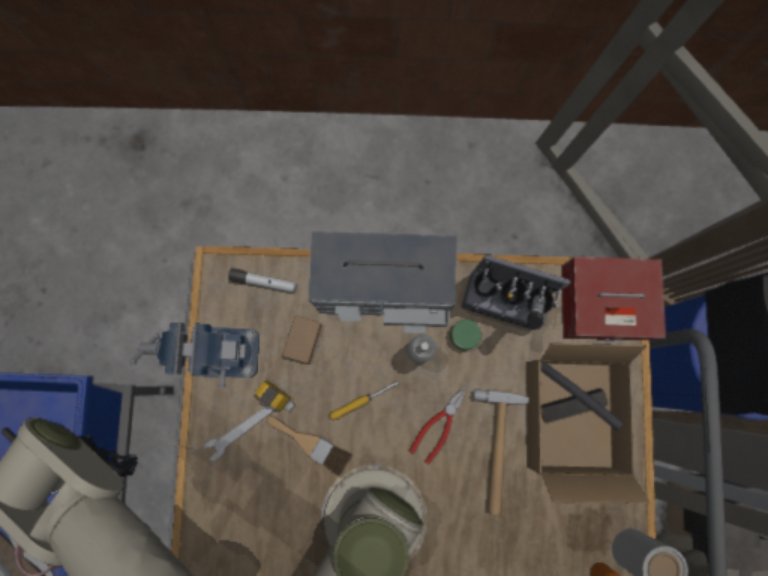

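The scene view shows the rack near (490,350) with one torch standing at (470,310) and another leaning. In the top view the rack is at (512,293), and the lying torch is at (262,281), head to the left. Next I'll zoom in on the rack.

```bash
python3 - <<'E'
import cv2, numpy as np
s=cv2.imread("pics/scene0_raw.png"); t=cv2.imread("pics/top0_raw.png")
a=cv2.resize(s[185:290,280:370],(0,0),fx=5.5,fy=5.5,interpolation=cv2.INTER_CUBIC)
b=cv2.resize(t[165:225,300:385],(0,0),fx=5,fy=5,interpolation=cv2.INTER_CUBIC)
b=np.clip(b*1.6,0,255).astype('uint8')
c=cv2.resize(t[170:205,145:205],(0,0),fx=5,fy=5,interpolation=cv2.INTER_CUBIC)
cv2.imwrite("pics/c1.png",a); 
o=np.zeros((500,430,3),'uint8'); o[:300,:425]=b; o[310:310+175,:300]=c; cv2.imwrite("pics/c2.png",o)
E
```

```text
(no output)
```

View pics/c1.png

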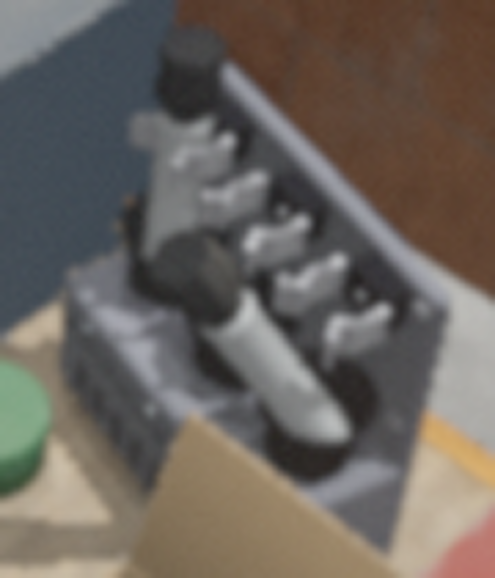

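View pics/c2.png

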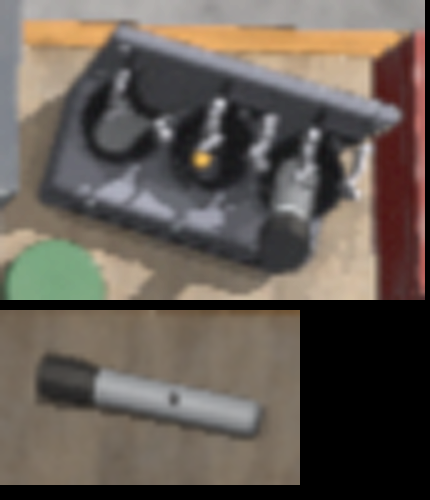

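```bash
cat > h.py <<'E'
import numpy as np, cv2
from rig import eyes
from scipy.optimize import least_squares
C={n:eyes.calibration(n) for n in("scene","top")}
def ray(n,uv):
    c=C[n];K=np.array([[c['fx'],0,c['cx']],[0,c['fy'],c['cy']],[0,0,1]])
    p=cv2.undistortPoints(np.array([[uv]],float),K,np.array(c['dist']))[0,0]
    T=np.array(c['cam_to_world']);d=T[:3,:3]@[p[0],p[1],1];return T[:3,3],d/np.linalg.norm(d)
def plane(n,uv,z):
    o,d=ray(n,uv);return o+d*(z-o[2])/d[2]
def tri(a,b):
    o,d=ray("scene",a);q,e=ray("top",b)
    s=np.linalg.lstsq(np.c_[d,-e],q-o,rcond=None)[0]
    p,r=o+s[0]*d,q+s[1]*e;return (p+r)/2,np.linalg.norm(p-r)
def proj(n,P):
    c=C[n];T=np.linalg.inv(np.array(c['cam_to_world']));K=np.array([[c['fx'],0,c['cx']],[0,c['fy'],c['cy']],[0,0,1]])
    return cv2.projectPoints(np.array(P,float).reshape(-1,1,3),cv2.Rodrigues(T[:3,:3])[0],T[:3,3],K,np.array(c['dist']))[0][:,0]
S=lambda x,y:(280-.4+x/5.5,185-.4+y/5.5)
T5=lambda x,y:(300-.4+x/5,165-.4+y/5)
L5=lambda x,y:(145-.4+x/5,170-.4+(y-310)/5)
E
python3 - <<'E'
from h import *
np.set_printoptions(precision=1,suppress=True)
P=[("top",T5(118,26),(46,93,203)),("top",T5(400,115),(46,-93,203)),("top",T5(202,159),(0,0,90)),("top",T5(118,128),(0,62,250)),("top",T5(42,198),(-48,93,86)),
("scene",S(68,275),(-48,93,86)),("scene",S(447,305),(46,-93,203)),("scene",S(195,45),(0,62,250))]
def w(p,L):
    c,s=np.cos(p[2]),np.sin(p[2]);L=np.array(L);return np.array([p[0]+c*L[0]-s*L[1],p[1]+s*L[0]+c*L[1],L[2]])
f=lambda p:np.concatenate([plane(n,uv,L[2])[:2]-w(p,L)[:2] for n,uv,L in P])
r=least_squares(f,[600,-150,-.3],loss='soft_l1',f_scale=4,x_scale=[1,1,.01]);print(r.x,'\n',f(r.x).reshape(-1,2))
for k,y in((0,62),(1,0),(2,-62)):print('clip',k,w(r.x,(0,y,185)))
print('junction',tri(S(225,305),T5(292,212)),'headend',tri(S(180,265),T5(283,247)))
a=[plane("top",L5(42,378),15),plane("top",L5(97,388),14),plane("top",L5(260,417),14)]
print(a,np.linalg.norm(a[2]-a[0]))
# leaning axis from cup: foot at about cup floor centre
for n,l in(("glue bottle",("top",(281,228),185)),("tin",("top",(310,223),38))):print(n,plane(*l))
for z in (120,180,240):print(z,plane("top",(303,155),z))
E
```

```text
[ 507.8 -292.9   -0.3] 
 [[ -1.9  -0.7]
 [  0.3   1.6]
 [  5.9  -3. ]
 [-22.2  24.6]
 [ -4.    2.4]
 [  7.6  -7.1]
 [ -2.2   1. ]
 [  5.2  -2.1]]
clip 0 [ 525.5 -233.4  185. ]
clip 1 [ 507.8 -292.9  185. ]
clip 2 [ 490.1 -352.3  185. ]
junction (array([ 461.5, -325.2,  193.8]), np.float64(6.898194979489347)) headend (array([ 437.9, -312.3,  225.6]), np.float64(1.3672773191560779))
[array([554.5, 362.3,  15. ]), array([548.5, 322.3,  14. ]), array([530.8, 203.4,  14. ])] 160.66571283462147
glue bottle [393.4 -90.9 185. ]
tin [ 425.2 -202.    38. ]
120 [ 646.  -164.8  120. ]
180 [ 628.7 -157.1  180. ]
240 [ 611.4 -149.4  240. ]
```

```bash
cat > ov.py <<'E'
from h import *
def w(p,L):
    c,s=np.cos(p[2]),np.sin(p[2]);L=np.array(L);return np.array([p[0]+c*L[0]-s*L[1],p[1]+s*L[0]+c*L[1],L[2]])
def overlay(p,out,raw=True,axis=None):
    ims=[]
    for n,(x0,y0,W,H),k in(("scene",(280,185,90,105),5.5),("top",(300,165,85,60),5)):
        im=cv2.imread(f"pics/{n}0_raw.png")[y0:y0+H,x0:x0+W];im=cv2.resize(im,(0,0),fx=k,fy=k,interpolation=cv2.INTER_CUBIC)
        im=np.clip(im*1.5,0,255).astype('uint8')
        def poly(L,col,close=True,world=False):
            q=proj(n,[l if world else w(p,l) for l in L]);q=((q+.4-[x0,y0])*k).round().astype(np.int32)
            cv2.polylines(im,[q],close,col,1)
        th=np.linspace(0,6.28,30)
        circ=lambda y,z,r:[(r*np.cos(t),y+r*np.sin(t),z) for t in th]
        for y in(62,0,-62):poly(circ(y,126,26),(0,255,0));poly(circ(y,90,4),(0,255,255))
        poly(circ(62,250,15.5),(0,0,255))
        poly([(46,93,203),(46,-93,203),(31,-93,203),(31,93,203)],(255,0,255))
        poly([(31,93,86),(-48,93,86),(-48,-93,86),(31,-93,86)],(255,0,0))
        if axis is not None:poly(axis,(0,128,255),False,True)
        ims.append(im)
    h=max(i.shape[0] for i in ims);o=np.zeros((h,ims[0].shape[1]+min(ims[1].shape[1],800),3),'uint8')
    o[:ims[0].shape[0],:ims[0].shape[1]]=ims[0];o[:ims[1].shape[0],ims[0].shape[1]:]=ims[1][:, :o.shape[1]-ims[0].shape[1]]
    s=min(1,800/o.shape[1]);cv2.imwrite(out,cv2.resize(o,(0,0),fx=s,fy=s,interpolation=cv2.INTER_AREA))
E
python3 - <<'E'
from ov import *
P=[("top",T5(118,26),(46,93,203)),("top",T5(400,115),(46,-93,203)),("top",T5(202,159),(0,0,90)),("scene",S(447,305),(46,-93,203)),("scene",S(195,45),(0,62,250))]
f=lambda p:np.concatenate([plane(n,uv,L[2])[:2]-w(p,L)[:2] for n,uv,L in P])
r=least_squares(f,[507,-292,-.3],loss='soft_l1',f_scale=4,x_scale=[1,1,.01]);print(r.x,f(r.x).reshape(-1,2).round(1).tolist())
overlay(r.x,"pics/ov1.png")
E
```

```text
[ 5.09663249e+02 -2.93018765e+02 -3.06101480e-01] [[-5.0, 0.7], [0.2, 2.0], [4.0, -2.8], [-2.3, 1.4], [2.4, -1.6]]
```

View pics/ov1.png

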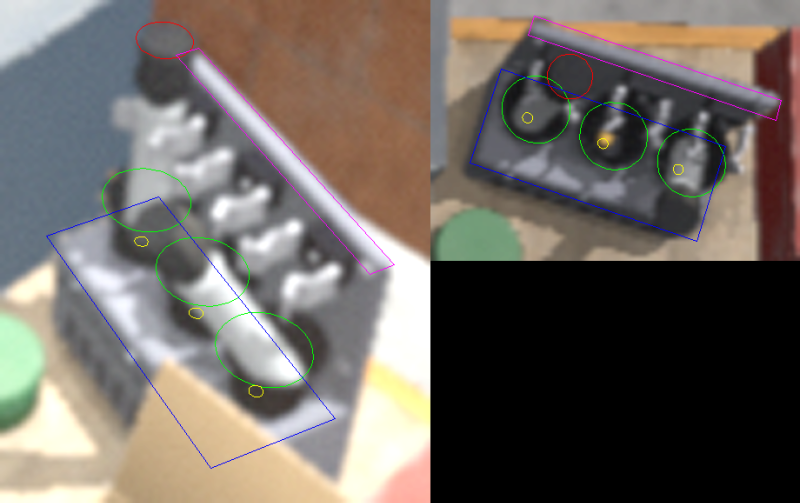

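Both views agree with a rack pose of about (510,-293), yaw -0.306 (rims, board and docked head all match). The leaning torch is in the right cup, leaning front and slightly left. The middle bay is free. Next I'll check the lean axis with an overlay.

```bash
python3 - <<'E'
from ov import *
p=[509.7,-293,-.306]
np.set_printoptions(precision=1,suppress=True)
def ax(lean,az): # az: toward rack left from front
    h=np.array([-np.cos(az),np.sin(az),0]); a=h*np.sin(lean)+np.array([0,0,np.cos(lean)])
    t=np.array([0,-62,90])-h*(17-14*np.cos(lean))+[0,0,14*np.sin(lean)]
    return t,a
obs=[("scene",S(225,305),118),("top",T5(292,212),118),("scene",S(180,265),160),("top",T5(283,247),160)]
def f(q):
    t,a=ax(*q);return np.concatenate([proj(n,[w(p,t+a*l)])[0]-uv for n,uv,l in obs])
r=least_squares(f,[.5,.3]);print(np.degrees(r.x),f(r.x).reshape(-1,2))
t,a=ax(*r.x)
for l in(0,18,95,118,140,160):print(l,w(p,t+a*l))
print('axis world',w([0,0,p[2]],a))
A=[w(p,t+a*l) for l in(0,160)]
th=np.linspace(0,6.28,25);aw=w([0,0,p[2]],a);u=np.cross(aw,[0,1,0]);u/=np.linalg.norm(u);v=np.cross(aw,u)
A+= [A[1]+15.5*(u*np.cos(k)+v*np.sin(k)) for k in th]
j=w(p,t+a*118);A+=[A[1],j]+[j+14*(u*np.cos(k)+v*np.sin(k)) for k in th]
overlay(p,"pics/ov2.png",axis=A)
E
```

```text
[26.6 16.9] [[-1.2 -0.5]
 [-0.1  3.9]
 [ 0.7 -3.2]
 [ 1.8  0.4]]
0 [ 494.7 -354.7   96.3]
18 [ 488.1 -350.1  112.4]
95 [ 459.6 -330.6  181.2]
118 [ 451.1 -324.8  201.8]
140 [ 443.  -319.2  221.5]
160 [ 435.6 -314.2  239.3]
axis world [-0.4  0.3  0.9]
```

View pics/ov2.png

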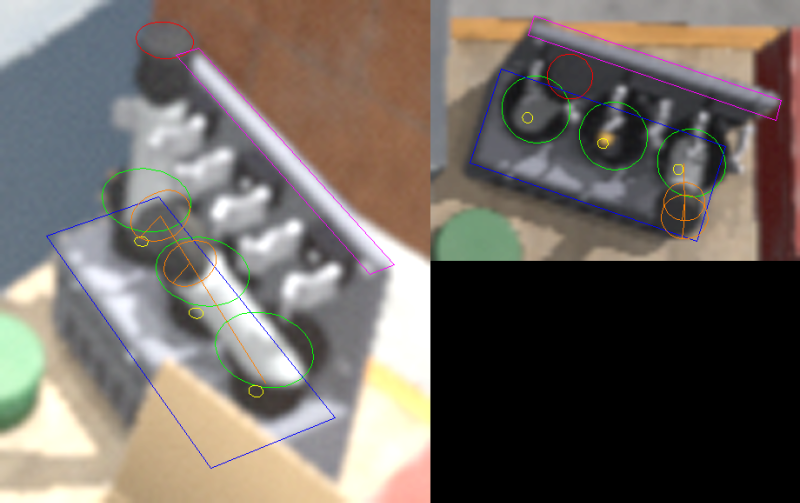

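```bash
python3 - <<'E'
from ov import *
np.set_printoptions(precision=1,suppress=True)
P=[("top",T5(118,26),(46,93,203)),("top",T5(400,115),(46,-93,203)),("top",T5(202,159),(0,0,90)),("scene",S(447,305),(46,-93,203)),("scene",S(195,45),(0,62,250)),("scene",S(67,280),(-48,93,86))]
def f(q):
    return np.concatenate([plane(n,uv,L[2])[:2]-w(q[:3],(q[3] if L[0]==46 else L[0],L[1],L[2]))[:2] for n,uv,L in P])
r=least_squares(f,[507,-292,-.3,42],loss='soft_l1',f_scale=4,x_scale=[1,1,.01,1]);print(r.x,r.x[2],f(r.x).reshape(-1,2).tolist())
p=r.x[:3]
def ax(lean,az):
    h=np.array([-np.cos(az),np.sin(az),0]); a=h*np.sin(lean)+np.array([0,0,np.cos(lean)])
    t=np.array([0,-62,90])-h*(17-14*np.cos(lean))+[0,0,14*np.sin(lean)];return t,a
obs=[("scene",S(225,305),118),("top",T5(292,212),118),("scene",S(182,262),160),("top",T5(283,245),160)]
def g(q):
    t,a=ax(*q);return np.concatenate([proj(n,[w(p,t+a*l)])[0]-uv for n,uv,l in obs])
s=least_squares(g,[.5,.3]);print(np.degrees(s.x),g(s.x).reshape(-1,2).tolist())
t,a=ax(*s.x)
for l in(0,18,95,118,140,160):print(l,w(p,t+a*l))
for k,y in((0,62),(1,0),(2,-62)):print('clip',k,w(p,(0,y,185)))
A=[w(p,t+a*l) for l in(0,160)]
th=np.linspace(0,6.28,25);aw=w([0,0,p[2]],a);u=np.cross(aw,[0,1,0]);u/=np.linalg.norm(u);v=np.cross(aw,u)
A+= [A[1]+15.5*(u*np.cos(k)+v*np.sin(k)) for k in th]
j=w(p,t+a*118);A+=[A[1],j]+[j+14*(u*np.cos(k)+v*np.sin(k)) for k in th]
overlay(p,"pics/ov3.png",axis=A)
E
```

```text
[ 514.  -295.9   -0.3   37.6] -0.27730633327989007 [[1.0265469286492817, -0.7970309521588206], [1.0969538470868656, 2.1307235687879142], [-0.2738791852932536, 0.055332792915748996], [-1.4123685883270127, 1.533811043465846], [-0.19273139458766764, 0.7465472479720177], [-0.2552027406561592, -5.953672568518812]]
[29.2 19.4] [[-0.4973719008989974, -0.4831452832574712], [-0.19811126668599854, 3.0807854842899474], [0.388450532610193, -2.3076337745082753], [1.1734232878794728, 0.4192027411659751]]
0 [ 500.9 -358.3   96.8]
18 [ 493.7 -353.2  112.5]
95 [ 463.  -331.5  179.8]
118 [ 453.9 -325.1  199.8]
140 [ 445.1 -318.9  219. ]
160 [ 437.1 -313.2  236.5]
clip 0 [ 530.9 -236.3  185. ]
clip 1 [ 514.  -295.9  185. ]
clip 2 [ 497.  -355.5  185. ]
```

View pics/ov3.png

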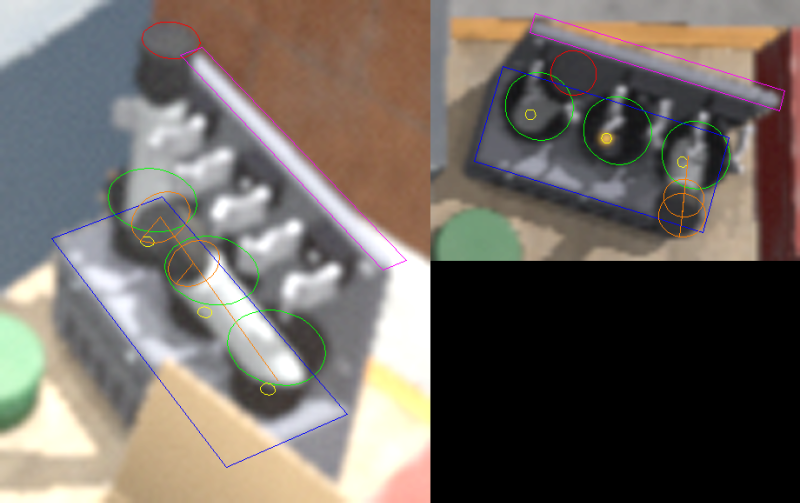

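```bash
cat > go.py <<'E'
# prints turn (tool rotvec) to reach R, then shift in the NEW tool frame (m)
import numpy as np
from scipy.spatial.transform import Rotation as Rn
from rig import sense
np.set_printoptions(precision=4,suppress=True)
YAW=-.295; RK=np.array([513,-295.5,0.])
rx=np.array([np.cos(YAW),np.sin(YAW),0]);ry=np.array([-np.sin(YAW),np.cos(YAW),0])
def rack(x,y,z):return RK+rx*x+ry*y+np.array([0,0,z])
def cur():
    s=sense();q=s['ee_rot'];return s,Rn.from_quat([q[1],q[2],q[3],q[0]]).as_matrix(),np.array(s['eef_pos'])
def frame(z,y):
    z=z/np.linalg.norm(z);y=y-(y@z)*z;y/=np.linalg.norm(y);return np.c_[np.cross(y,z),y,z]
def go(pos,R=None,tag=''):
    s,R0,p0=cur();R=R0 if R is None else R
    print(tag,'turn',Rn.from_matrix(R0.T@R).as_rotvec(),'shift-new',R.T@(np.array(pos)-p0)/1e3,'shift-old',R0.T@(np.array(pos)-p0)/1e3)
def st():
    s,R,p=cur();print('t',round(s['time_s'],2),'pos',p.round(1),'z',R[:,2],'y',R[:,1],'F',s['force'].round(1),'M',s['wrist_torque'].round(2),'w',round(s['grip_width'],3),'gf',round(s['grip_force'],1),'j',s['joints'].round(2))
E
python3 - <<'E'
from go import *
tail=np.array([500,-358,97.]);lamp=np.array([437,-313,236.5]);a=(lamp-tail)/np.linalg.norm(lamp-tail)
print(a);go(tail+a*240,None,'traverse');go(tail+a*240,frame(-a,ry),'pre')
E
```

```text
[-0.3949  0.2821  0.8744]
traverse turn [0. 0. 0.] shift-new [-0.4764 -0.6716 -0.0645] shift-old [-0.4764 -0.6716 -0.0645]
pre turn [ 0.1449 -0.4855  0.0107] shift-new [-0.4353 -0.6522  0.2597] shift-old [-0.4764 -0.6716 -0.0645]
```

```bash
A='[[-0.026,-0.037,-0.005,0,0,0,0.085],[-0.026,-0.037,-0.005,0,0,0,0.085],[-0.026,-0.037,-0.005,0,0,0,0.085],[-0.026,-0.037,-0.005,0,0,0,0.085],[-0.026,-0.037,-0.005,0,0,0,0.085]]'; : ; 
python3 -m jog '[[-0.026,-0.037,-0.005,0,0,0,0.085],[-0.026,-0.037,-0.005,0,0,0,0.085],[-0.026,-0.037,-0.005,0,0,0,0.085],[-0.026,-0.037,-0.005,0,0,0,0.085],[-0.026,-0.037,-0.005,0,0,0,0.085]]'
python3 -m jog '[[-0.026,-0.037,-0.005,0,0,0,0.085],[-0.026,-0.037,-0.005,0,0,0,0.085],[-0.026,-0.037,-0.005,0,0,0,0.085],[-0.026,-0.037,-0.005,0,0,0,0.085],[-0.026,-0.037,-0.005,0,0,0,0.085]]'
python3 -m jog '[[-0.026,-0.037,-0.005,0,0,0,0.085],[-0.026,-0.037,-0.005,0,0,0,0.085],[-0.026,-0.037,-0.005,0,0,0,0.085],[-0.026,-0.037,-0.005,0,0,0,0.085],[0,0,0,0,0,0,0.085]]'
python3 - <<'E'
from go import *
st()
tail=np.array([500,-358,97.]);lamp=np.array([437,-313,236.5]);a=(lamp-tail)/np.linalg.norm(lamp-tail)
go(tail+a*240,frame(-a,ry),'pre')
E
```

```text
time_s: 0.6
eef_pos: [231.0, 279.5, 267.2]
ee_rot: [-0.0, 0.16, 0.987, -0.0]
force: [0.9, -0.4, 0.2]
grip_width: 0.997
grip_force: 0.0
time_s: 1.1
eef_pos: [295.6, 62.8, 292.5]
ee_rot: [0.0, 0.161, 0.987, 0.0]
force: [1.5, 1.1, -0.5]
grip_width: 0.995
grip_force: 0.0
time_s: 1.6
eef_pos: [348.1, -112.7, 312.1]
ee_rot: [-0.0, 0.163, 0.987, -0.0]
force: [-0.3, 0.5, -0.3]
grip_width: 0.992
grip_force: 0.0
t 1.6 pos [ 348.1 -112.7  312.1] z [-0.0007 -0.0003 -1.    ] y [ 0.322   0.9468 -0.0005] F [-0.3  0.5 -0.3] M [0.07 0.02 0.04] w 0.992 gf 0.0 j [-0.64 -0.1   1.78 -0.    1.46 -1.88]
pre turn [ 0.1442 -0.4862  0.0058] shift-new [-0.0917 -0.1431  0.0772] shift-old [-0.1113 -0.1498  0.0052]
```

```bash

python3 -m jog '[[0,0,0,0.036,-0.122,0,0.085],[0,0,0,0.036,-0.122,0,0.085],[0,0,0,0.036,-0.121,0,0.085],[0,0,0,0.036,-0.121,0,0.085],[0,0,0,0,0,0,0.085]]'
python3 -m jog '[[-0.023,-0.036,0.0,0,0,0,0.085],[-0.023,-0.036,0.01,0,0,0,0.085],[-0.023,-0.036,0.02,0,0,0,0.085],[-0.023,-0.035,0.02,0,0,0,0.085],[0,0,0,0,0,0,0.085]]'
python3 - <<'E'
from go import *
import cv2
from rig import eyes
st()
tail=np.array([500,-358,97.]);lamp=np.array([437,-313,236.5]);a=(lamp-tail)/np.linalg.norm(lamp-tail)
go(tail+a*132,frame(-a,ry),'grasp')
s=eyes.capture("scene");t=eyes.capture("top")
a=cv2.resize(s[130:290,250:370],(0,0),fx=3.6,fy=3.6,interpolation=cv2.INTER_CUBIC)
b=cv2.resize(t[150:250,290:385],(0,0),fx=3.6,fy=3.6,interpolation=cv2.INTER_CUBIC)
o=np.zeros((576,800,3),'uint8');o[:a.shape[0],:a.shape[1]]=a;o[:b.shape[0],440:440+b.shape[1]]=b
cv2.imwrite("pics/pre1.png",np.clip(o[:,:,::-1]*1.4,0,255))
E
```

```text
time_s: 2.1
eef_pos: [346.1, -107.3, 311.4]
ee_rot: [0.226, 0.155, 0.955, -0.109]
force: [0.2, 0.6, 0.2]
grip_width: 0.996
grip_force: 0.0
time_s: 2.6
eef_pos: [396.6, -282.1, 329.2]
ee_rot: [0.224, 0.157, 0.956, -0.107]
force: [-0.5, 0.5, -0.2]
grip_width: 0.995
grip_force: 0.0
t 2.6 pos [ 396.6 -282.1  329.2] z [ 0.3936 -0.2752 -0.8771] y [ 0.3486  0.9276 -0.1346] F [-0.5  0.5 -0.2] M [ 0.12  0.21 -0.03] w 0.995 gf 0.0 j [-0.94 -0.09  1.8   0.19  0.96 -2.26]
grasp turn [ 0.0063 -0.0041  0.0062] shift-new [ 0.001  -0.0014  0.1332] shift-old [ 0.0005 -0.0023  0.1332][ WARN:0@2.581] global loadsave.cpp:1063 imwrite_ Unsupported depth image for selected encoder is fallbacked to CV_8U.
```

View pics/pre1.png

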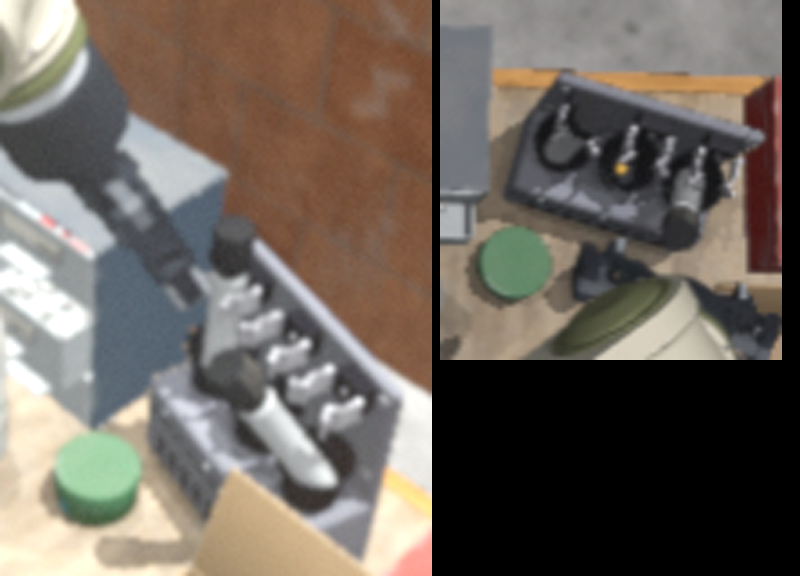

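The scene view shows the gripper at (185,270), lined up with the leaning head at (240,375). In the top view the finger tips straddle the line to the head at (683,228). I'll go in and grip.

```bash

python3 -m jog '[[0,-0.001,0.035,0,0,0,0.085],[0,-0.001,0.035,0,0,0,0.085],[0,0,0.033,0,0,0,0.085],[0,0,0.03,0,0,0,0.085],[0,0,0,0,0,0,0.085]]'
python3 -m jog '[[0,0,0,0,0,0,0.035],[0,0,0,0,0,0,0.02],[0,0,0,0,0,0,0.02],[0,0,0,0,0,0,0.02],[0,0,0,0,0,0,0.02]]' 40
python3 -m jog '[[0,0,0,0,0,0,0.02],[0,0,0,0,0,0,0.02],[0,0,0,0,0,0,0.02]]' 40
python3 -c "from go import *;st()"
```

```text
time_s: 3.2
eef_pos: [448.2, -315.4, 212.2]
ee_rot: [0.224, 0.155, 0.956, -0.106]
force: [-0.2, 0.4, 0.2]
grip_width: 0.998
grip_force: 0.0
time_s: 3.7
eef_pos: [448.2, -317.4, 216.4]
ee_rot: [0.227, 0.155, 0.955, -0.11]
force: [-3.6, 2.4, 6.4]
grip_width: 0.366
grip_force: 39.3
time_s: 4.0
eef_pos: [448.3, -317.4, 216.4]
ee_rot: [0.227, 0.155, 0.955, -0.11]
force: [-3.2, 2.9, 7.0]
grip_width: 0.363
grip_force: 39.3
t 4.0 pos [ 448.3 -317.4  216.4] z [ 0.3988 -0.28   -0.8732] y [ 0.3467  0.9276 -0.139 ] F [-3.2  2.9  7. ] M [0.14 0.29 0.03] w 0.363 gf 39.3 j [-0.89  0.16  1.85  0.22  0.65 -2.28]
```

```bash
cat >> go.py <<'E'
def lean(y,deg,l,dz=0):
    t=np.radians(deg);a=-rx*np.sin(t)+np.array([0,0,np.cos(t)])
    return rack(17-14*np.cos(t)-3*(deg<2),y,90+14*np.sin(t)+dz)+a*l,frame(-a,ry),a
E
python3 - <<'E'
from go import *
s,R,p=cur();print('rack coords tcp',(p-RK)@rx,(p-RK)@ry)
for d in(25,20,14):
    P,F,a=lean(-62,d,136.8);print(d,P);go(P,F)
E
```

```text
rack coords tcp -55.55126969955198 -39.77955491088937
25 [ 443.7828 -339.2664  219.8996]
 turn [-0.1527  0.0503  0.0064] shift-new [-0.0033 -0.0222 -0.0023] shift-old [-0.0032 -0.0223  0.0013]
20 [ 453.8852 -342.3362  223.3382]
 turn [-0.153   0.1374 -0.0003] shift-new [-0.0142 -0.0222 -0.0022] shift-old [-0.0142 -0.0221  0.0032]
14 [ 466.5771 -346.1928  226.1234]
 turn [-0.153   0.2419 -0.0083] shift-new [-0.0275 -0.0222 -0.0032] shift-old [-0.0272 -0.0217  0.0069]
```

```bash

python3 -m jog '[[-0.003,-0.0075,0,-0.051,0.03,0,0.02],[-0.007,-0.0075,0,-0.051,0.06,0,0.02],[-0.008,-0.007,0,-0.05,0.075,0,0.02],[-0.009,0,0,0,0.077,-0.008,0.02],[0,0,0,0,0,0,0.02]]' 40
python3 - <<'E'
from go import *
st();s,R,p=cur();print('rack',(p-RK)@rx,(p-RK)@ry)
for d in(14,9,4,0):
    P,F,a=lean(-62,d,136.8);print(d);go(P,F)
E
```

```text
time_s: 4.5
eef_pos: [465.8, -345.8, 227.8]
ee_rot: [0.119, 0.142, 0.982, -0.018]
force: [-1.2, 0.0, -2.6]
grip_width: 0.359
grip_force: 39.9
t 4.5 pos [ 465.8 -345.8  227.8] z [ 0.2291 -0.0702 -0.9709] y [ 0.2835  0.959  -0.0024] F [-1.2  0.  -2.6] M [-0.02  0.22 -0.04] w 0.359 gf 39.9 j [-0.9   0.33  1.53  0.15  1.08 -2.24]
rack -30.565079286576285 -61.811999680686284
14
 turn [-0.0005 -0.0024  0.0079] shift-new [-0.0004 -0.0002  0.0019] shift-old [-0.0005 -0.0002  0.0019]
9
 turn [-0.0009  0.0848  0.0079] shift-new [-0.0121 -0.0002  0.0024] shift-old [-0.0119 -0.0003  0.0035]
4
 turn [-0.0012  0.1721  0.0079] shift-new [-0.024  -0.0002  0.0021] shift-old [-0.0233 -0.0004  0.0061]
0
 turn [-0.0015  0.2419  0.0078] shift-new [-0.0306 -0.0002  0.001 ] shift-old [-0.0294 -0.0004  0.0083]
```

```bash

python3 -m jog '[[-0.006,0,0.0015,0,0.042,0.004,0.02],[-0.006,0,0.001,0,0.042,0.004,0.02],[0,0,0,0,0,0,0.02]]' 40
python3 -c "from go import *;st()"
python3 -m jog '[[-0.006,0,0.001,0,0.044,0,0.02],[0,0,0,0,0,0,0.02]]' 40
python3 - <<'E'
from go import *
st();s,R,p=cur();print('rack',(p-RK)@rx,(p-RK)@ry)
for d in(6,3,0):
    P,F,a=lean(-62,d,136.8);print(d);go(P,F)
E
```

```text
time_s: 4.8
eef_pos: [477.1, -348.6, 229.1]
ee_rot: [0.079, 0.146, 0.986, -0.012]
force: [-1.5, 2.5, 8.8]
grip_width: 0.36
grip_force: 41.0
t 4.8 pos [ 477.1 -348.6  229.1] z [ 0.1523 -0.0477 -0.9872] y [ 0.2905  0.9569 -0.0014] F [-1.5  2.5  8.8] M [ 0.11  0.26 -0.  ] w 0.36 gf 41.0 j [-0.87  0.39  1.43  0.09  1.18 -2.17]
time_s: 5.0
eef_pos: [482.9, -350.5, 229.9]
ee_rot: [0.058, 0.147, 0.987, -0.01]
force: [-3.0, 2.1, 13.1]
grip_width: 0.362
grip_force: 41.1
t 5.0 pos [ 482.9 -350.5  229.9] z [ 0.1116 -0.0359 -0.9931] y [ 0.2906  0.9569 -0.002 ] F [-3.   2.1 13.1] M [0.24 0.29 0.06] w 0.362 gf 41.1 j [-0.85  0.42  1.38  0.06  1.24 -2.14]
rack -12.798619513863287 -61.33219071264126
6
 turn [-0.0019  0.0127  0.0004] shift-new [-0.0013 -0.0007  0.0025] shift-old [-0.0013 -0.0007  0.0025]
3
 turn [-0.002   0.0651  0.0003] shift-new [-0.0085 -0.0007  0.003 ] shift-old [-0.0083 -0.0007  0.0035]
0
 turn [-0.002   0.1175  0.0003] shift-new [-0.0128 -0.0007  0.0031] shift-old [-0.0124 -0.0007  0.0045]
```

```bash

python3 -m jog '[[-0.005,0,0,0,0.044,0,0.02],[-0.004,0,0,0,0.04,0,0.02],[0,0,0,0,0,0,0.02]]' 40
python3 -c "from go import *;st()"
python3 -m jog '[[-0.004,0,0.001,0,0.034,0,0.02],[-0.002,0,0,0,0,0,0.02],[0,0,0,0,0,0,0.02]]' 40
python3 - <<'E'
from go import *
st();s,R,p=cur();print('rack',(p-RK)@rx,(p-RK)@ry)
E
```

```text
time_s: 5.3
eef_pos: [492.2, -353.3, 230.7]
ee_rot: [0.018, 0.147, 0.989, -0.004]
force: [3.0, 0.6, 11.4]
grip_width: 0.359
grip_force: 41.0
t 5.3 pos [ 492.2 -353.3  230.7] z [ 0.0336 -0.0124 -0.9994] y [ 0.2903  0.9569 -0.0021] F [ 3.   0.6 11.4] M [-0.08 -0.65  0.07] w 0.359 gf 41.0 j [-0.82  0.48  1.28  0.02  1.34 -2.1 ]
time_s: 5.6
eef_pos: [498.1, -355.0, 231.0]
ee_rot: [0.002, 0.147, 0.989, -0.002]
force: [3.5, 1.4, 16.0]
grip_width: 0.37
grip_force: 41.3
t 5.6 pos [ 498.1 -355.   231. ] z [ 0.0038 -0.004  -1.    ] y [ 0.2904  0.9569 -0.0027] F [ 3.5  1.4 16. ] M [ 0.13 -0.37  0.01] w 0.37 gf 41.3 j [-0.81  0.51  1.24  0.    1.39 -2.09]
rack 3.0148968884993868 -61.306754975049486
```

```bash

python3 -m jog '[[-0.003,0,-0.002,0,0,0,0.02],[0,0,0,0,0,0,0.02]]' 40
python3 -c "from go import *;st()"
python3 -m jog '[[-0.003,0,0,0,0,0,0.02],[0,0,0,0,0,0,0.02]]' 40
python3 - <<'E'
from go import *
st();s,R,p=cur();print('rack',(p-RK)@rx,(p-RK)@ry)
E
```

```text
time_s: 5.8
eef_pos: [500.0, -355.3, 231.2]
ee_rot: [0.0, 0.147, 0.989, -0.0]
force: [1.9, 0.8, 9.3]
grip_width: 0.363
grip_force: 40.8
t 5.8 pos [ 500.  -355.3  231.2] z [-0.     -0.0008 -1.    ] y [ 0.2907  0.9568 -0.0007] F [1.9 0.8 9.3] M [ 0.32 -0.04  0.04] w 0.363 gf 40.8 j [-0.81  0.52  1.23 -0.    1.4  -2.08]
time_s: 6.0
eef_pos: [502.4, -356.3, 231.3]
ee_rot: [-0.001, 0.147, 0.989, -0.0]
force: [-1.2, 1.2, 10.9]
grip_width: 0.364
grip_force: 40.8
t 6.0 pos [ 502.4 -356.3  231.3] z [-0.0013 -0.0006 -1.    ] y [ 0.2908  0.9568 -0.001 ] F [-1.2  1.2 10.9] M [ 0.44  0.48 -0.03] w 0.364 gf 40.8 j [-0.81  0.52  1.22 -0.    1.4  -2.08]
rack 7.536276878617788 -61.23229807101192
```

```bash

for i in 1; do python3 -m jog '[[-0.003,0,-0.001,0,0,0,0.02],[0,0,0,0,0,0,0.02]]' 40; done
python3 -c "from go import *;st()"
python3 -m jog '[[-0.003,0,0,0,0,0,0.02],[0,0,0,0,0,0,0.02]]' 40
python3 - <<'E'
from go import *
import cv2
from rig import eyes
st();s,R,p=cur();print('rack',(p-RK)@rx,(p-RK)@ry)
cv2.imwrite("pics/s6_raw.png",eyes.capture("scene")[:,:,::-1]);cv2.imwrite("pics/t6_raw.png",eyes.capture("top")[:,:,::-1])
E
```

```text
time_s: 6.2
eef_pos: [504.4, -357.0, 231.3]
ee_rot: [-0.002, 0.147, 0.989, 0.0]
force: [-5.3, 3.1, 8.8]
grip_width: 0.358
grip_force: 40.0
t 6.2 pos [ 504.4 -357.   231.3] z [-0.0045  0.001  -1.    ] y [ 0.2911  0.9567 -0.0003] F [-5.3  3.1  8.8] M [0.49 1.24 0.  ] w 0.358 gf 40.0 j [-0.8   0.53  1.21 -0.    1.41 -2.08]
time_s: 6.4
eef_pos: [506.4, -357.8, 231.2]
ee_rot: [-0.003, 0.147, 0.989, 0.0]
force: [-10.5, 3.5, 9.2]
grip_width: 0.365
grip_force: 39.2
t 6.4 pos [ 506.4 -357.8  231.2] z [-0.0068  0.0016 -1.    ] y [ 0.2913  0.9566 -0.0004] F [-10.5   3.5   9.2] M [0.52 1.99 0.03] w 0.365 gf 39.2 j [-0.8   0.54  1.2  -0.    1.41 -2.08]
rack 11.842386827094508 -61.565920108950245
```

```bash

python3 -m jog '[[0.004,0,-0.003,0,0,0,0.02],[0,0,0,0,0,0,0.02],[0,0,0,0,0,0,0.06],[0,0,0,0,0,0,0.085],[0,0,0,0,0,0,0.085]]' 40
python3 -c "from go import *;st()"
python3 -m jog '[[0,0,-0.03,0,0,0,0.085],[0,0,-0.045,0,0,0,0.085],[0.03,0.03,-0.02,0,0,0,0.085],[0.03,0.03,0,0,0,0,0.085],[0.03,0.03,0,0,0,0,0.085]]' 40
python3 -m jog '[[0.03,0.03,0,0,0,0,0.085],[0.03,0.03,0,0,0,0,0.085],[0.03,0.03,0,0,0,0,0.085],[0.03,0.03,0,0,0,0,0.085],[0,0,0,0,0,0,0.085]]'
python3 - <<'E'
from go import *
import cv2
from rig import eyes
st()
s=eyes.capture("scene")[:,:,::-1];t=eyes.capture("top")[:,:,::-1]
cv2.imwrite("pics/s7_raw.png",s);cv2.imwrite("pics/t7_raw.png",t)
a=cv2.resize(s[170:290,270:370],(0,0),fx=4.4,fy=4.4,interpolation=cv2.INTER_CUBIC)
b=cv2.resize(t[155:235,300:385],(0,0),fx=4.2,fy=4.2,interpolation=cv2.INTER_CUBIC)
o=np.zeros((576,800,3),'uint8');o[:a.shape[0],:a.shape[1]]=a;o[:b.shape[0],442:442+b.shape[1]]=b
cv2.imwrite("pics/v9.png",np.clip(o*1.4,0,255).astype('uint8'))
E
```

```text
time_s: 7.0
eef_pos: [504.5, -356.9, 233.6]
ee_rot: [-0.002, 0.147, 0.989, 0.0]
force: [-0.0, -0.1, 0.3]
grip_width: 0.861
grip_force: 0.0
t 7.0 pos [ 504.5 -356.9  233.6] z [-0.0031  0.0007 -1.    ] y [ 0.2912  0.9567 -0.0002] F [-0.  -0.1  0.3] M [-0.01 -0.01 -0.07] w 0.861 gf 0.0 j [-0.8   0.53  1.2  -0.    1.41 -2.08]
time_s: 7.5
eef_pos: [444.1, -243.5, 329.3]
ee_rot: [-0.001, 0.147, 0.989, -0.0]
force: [0.7, 0.9, 0.6]
grip_width: 0.998
grip_force: 0.0
time_s: 8.0
eef_pos: [363.4, -92.0, 330.1]
ee_rot: [-0.001, 0.146, 0.989, -0.0]
force: [1.3, -1.4, 0.2]
grip_width: 0.993
grip_force: 0.0
t 8.0 pos [363.4 -92.  330.1] z [-0.0014  0.0002 -1.    ] y [ 0.2884  0.9575 -0.0002] F [ 1.3 -1.4  0.2] M [0.03 0.02 0.03] w 0.993 gf 0.0 j [-0.56 -0.09  1.72 -0.    1.51 -1.84]
```

View pics/v9.png

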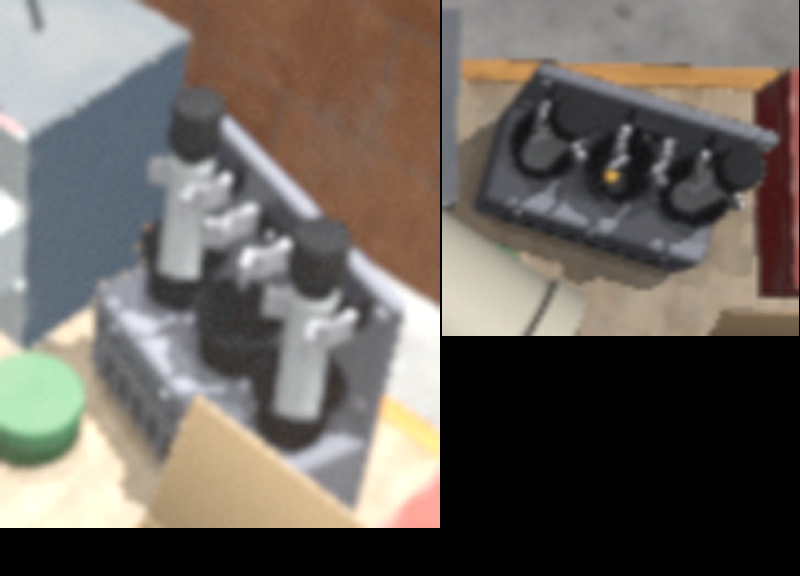

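Both outer torches now stand upright in their jaws, heads at (197,115) and (320,255) in the scene crop, and the middle bay is free. Next I'll refine the rack pose from the two lamp faces and plan the second grasp.

```bash
python3 - <<'E'
from h import *
np.set_printoptions(precision=1,suppress=True)
S4=lambda x,y:(270-.4+x/4.4,170-.4+y/4.4);T4=lambda x,y:(300-.4+(x-442)/4.2,155-.4+y/4.2)
d=plane("scene",S4(197,98),250);l=plane("scene",S4(321,232),250);print('scene lamps',d,l,(d+l)/2,np.arctan2(-(d-l)[0],(d-l)[1]))
l2=plane("top",T4(744,160),250);print('top',l2)
print('contact',plane("top",T4(611,176),92))
k=1/1.5
print('vise top',tri((207*k,222*k),(178*k,322*k)),tri((240*k,225*k),(205*k,340*k)))
print('chest corner L-front-top',tri((322*k,245*k),(311*k,305*k)),'R back',tri((467*k,267*k),(457*k,237*k)))
E
cat > lie.py <<'E'
from go import *
hd=np.array([554.5,362.3,15]);tl=np.array([530.8,203.4,14.5]);a=(hd-tl)/np.linalg.norm(hd-tl);a[2]=0
al=np.radians(30);D=np.array([0,0,-1.])
z=D*np.cos(al)-a*np.sin(al);y=-np.cross(a,z);Rg=frame(z,y)
G=hd-a*20;G[2]=24   # grasp point
T=G+z*8
E
python3 - <<'E'
from lie import *
print(T,z,y/np.linalg.norm(y))
go([365,330,330]);go(T-z*130,Rg,'pre')
E
```

```text
scene lamps [ 532.2 -231.9  250. ] [ 496.9 -351.5  250. ] [ 514.5 -291.7  250. ] -0.2873187077548988
top [ 500.2 -352.6  250. ]
contact [ 513.  -294.8   92. ]
vise top (array([394.5, 448.8, 123.7]), np.float64(68.0222856485651)) (array([392.6, 359.8, 153. ]), np.float64(13.959250659646147))
chest corner L-front-top (array([469.3, 137.3, 175.4]), np.float64(11.269751229759342)) R back (array([ 609.3, -157.7,  212.2]), np.float64(1.6010031780501799))
[550.9596 338.5627  17.0718] [-0.0738 -0.4945 -0.866 ] [ 0.9891 -0.1475  0.    ]
 turn [0. 0. 0.] shift-new [ 0.1232  0.4064 -0.0003] shift-old [ 0.1232  0.4064 -0.0003]
pre turn [ 0.3704 -0.4321  1.3899] shift-new [ 0.5512  0.12   -0.0872] shift-old [-0.0431  0.533   0.1996]
```

```bash

python3 -m jog '[[0.012,0.041,0,0,0,0,0.05],[0.012,0.041,0,0,0,0,0.05],[0.012,0.041,0,0,0,0,0.05],[0.012,0.041,0,0,0,0,0.05],[0.012,0.041,0,0,0,0,0.05]]'
python3 -m jog '[[0.012,0.041,0,0,0,0,0.05],[0.012,0.041,0,0,0,0,0.05],[0.012,0.041,0,0,0,0,0.05],[0.012,0.041,0,0,0,0,0.05],[0.012,0.041,0,0,0,0,0.05]]'
python3 -m jog '[[0,0,0,0.031,-0.036,0.116,0.05],[0,0,0,0.031,-0.036,0.116,0.05],[0,0,0,0.031,-0.036,0.116,0.05],[0,0,0,0.031,-0.036,0.116,0.05],[0,0,0,0.031,-0.036,0.116,0.05]]'
python3 -m jog '[[0,0,0,0.031,-0.036,0.116,0.05],[0,0,0,0.031,-0.036,0.116,0.05],[0,0,0,0.031,-0.036,0.116,0.05],[0,0,0,0.031,-0.036,0.116,0.05],[0,0,0,0.031,-0.036,0.116,0.05]]'
python3 -m jog '[[0,0,0,0.031,-0.036,0.116,0.05],[0,0,0,0.031,-0.036,0.116,0.05],[0,0,0,0,0,0,0.05]]'
python3 - <<'E'
from lie import *
st();go(T-z*130,Rg,'pre')
E
```

```text
time_s: 8.6
eef_pos: [367.9, 119.8, 329.3]
ee_rot: [-0.002, 0.148, 0.989, 0.0]
force: [1.4, -0.4, 0.3]
grip_width: 0.585
grip_force: 0.0
time_s: 9.1
eef_pos: [370.4, 334.0, 329.0]
ee_rot: [-0.002, 0.148, 0.989, -0.0]
force: [0.8, -1.5, -0.3]
grip_width: 0.581
grip_force: 0.0
time_s: 9.6
eef_pos: [370.6, 332.2, 329.0]
ee_rot: [0.075, 0.425, 0.898, -0.09]
force: [-0.5, -0.6, 0.0]
grip_width: 0.582
grip_force: 0.0
time_s: 10.1
eef_pos: [370.6, 332.3, 328.8]
ee_rot: [0.144, 0.658, 0.719, -0.17]
force: [0.1, 0.5, -0.1]
grip_width: 0.584
grip_force: 0.0
time_s: 10.4
eef_pos: [370.9, 332.3, 328.0]
ee_rot: [0.168, 0.733, 0.629, -0.198]
force: [-0.3, 0.1, 0.3]
grip_width: 0.583
grip_force: 0.0
t 10.4 pos [370.9 332.3 328. ] z [-0.0797 -0.4953 -0.8651] y [ 0.9882 -0.153  -0.0035] F [-0.3  0.1  0.3] M [ 0.23 -0.06 -0.02] w 0.583 gf 0.0 j [ 0.66  0.45  1.16 -0.37  1.91  0.76]
pre turn [-0.0058  0.0019 -0.003 ] shift-new [0.1838 0.1772 0.1229] shift-old [0.1845 0.1773 0.1215]
```

```bash

python3 -m jog '[[0.03,0.037,0,0,0,0,0.05],[0.03,0.037,0,0,0,0,0.05],[0.03,0.037,0,0,0,0,0.05],[0.03,0.037,0.005,0,0,0,0.05],[0.03,0.029,0.02,0,0,0,0.05]]'
python3 -m jog '[[0.032,0,0.03,0,0,0,0.05],[0,0,0.035,0,0,0,0.05],[0,0,0.033,0,0,0,0.05],[0,0,0,0,0,0,0.05]]'
python3 - <<'E'
from lie import *
import cv2
from rig import eyes
st();go(T,Rg,'grasp')
s=eyes.capture("scene")[:,:,::-1];t=eyes.capture("top")[:,:,::-1]
cv2.imwrite("pics/s8_raw.png",s);cv2.imwrite("pics/t8_raw.png",t)
E
```

```text
time_s: 10.9
eef_pos: [562.1, 420.8, 234.1]
ee_rot: [0.168, 0.732, 0.631, -0.195]
force: [1.1, -0.4, 0.6]
grip_width: 0.585
grip_force: 0.0
time_s: 11.3
eef_pos: [555.2, 396.8, 127.9]
ee_rot: [0.167, 0.731, 0.63, -0.202]
force: [-0.2, -0.1, 0.8]
grip_width: 0.582
grip_force: 0.0
t 11.3 pos [555.2 396.8 127.9] z [-0.0857 -0.4986 -0.8626] y [ 0.9886 -0.1501 -0.0115] F [-0.2 -0.1  0.8] M [ 0.21 -0.01 -0.01] w 0.582 gf 0.0 j [ 0.58  1.03  0.66 -0.39  1.81  0.71]
grasp turn [-0.0113  0.0067  0.0036] shift-new [0.0049 0.0044 0.1251] shift-old [0.0057 0.0058 0.125 ]
```

```bash

python3 -m jog '[[0.003,0.003,0.035,-0.006,0.003,0,0.05],[0.003,0.003,0.035,-0.005,0.003,0,0.05],[0,0,0.03,0,0,0,0.05],[0,0,0.01,0,0,0,0.05],[0,0,0,0,0,0,0.05]]'
python3 - <<'E'
from lie import *
st();go(T,Rg,'grasp')
E
```

```text
time_s: 11.9
eef_pos: [556.3, 350.3, 35.7]
ee_rot: [0.17, 0.732, 0.631, -0.191]
force: [0.0, 0.7, -0.1]
grip_width: 0.584
grip_force: 0.0
t 11.9 pos [556.3 350.3  35.7] z [-0.0642 -0.4898 -0.8695] y [ 0.9894 -0.1452  0.0087] F [ 0.   0.7 -0.1] M [ 0.24 -0.01  0.02] w 0.584 gf 0.0 j [ 0.53  1.02  0.92 -0.4   1.54  0.76]
grasp turn [ 0.0087 -0.007  -0.0023] shift-new [-0.0014 -0.0035  0.0223] shift-old [-0.0016 -0.0037  0.0223]
```

```bash

python3 -m jog '[[-0.001,-0.003,0.01,0.004,-0.003,0,0.05],[0,0,0.009,0.004,-0.003,0,0.05],[0,0,0,0,0,0,0.05]]'
python3 -m jog '[[0,0,0,0,0,0,0.02],[0,0,0,0,0,0,0.02],[0,0,0,0,0,0,0.02],[0,0,0,0,0,0,0.02],[0,0,0,0,0,0,0.02]]' 60
python3 -c "from go import *;st()"
python3 -m jog '[[0,0,-0.015,0,0,0,0.02],[0,0,-0.03,0,0,0,0.02],[0,0,-0.04,0,0,0,0.02],[0,0,-0.04,0,0,0,0.02],[0,0,0,0,0,0,0.02]]'
python3 - <<'E'
from lie import *
from rig import eyes
import cv2
st()
s=eyes.capture("scene")[:,:,::-1];t=eyes.capture("top")[:,:,::-1]
cv2.imwrite("pics/s9_raw.png",s);cv2.imwrite("pics/t9_raw.png",t)
E
```

```text
time_s: 12.2
eef_pos: [550.7, 339.7, 18.0]
ee_rot: [0.169, 0.732, 0.63, -0.197]
force: [0.9, -0.3, -0.9]
grip_width: 0.588
grip_force: 0.0
time_s: 12.7
eef_pos: [551.3, 340.4, 19.3]
ee_rot: [0.169, 0.732, 0.63, -0.195]
force: [-0.0, 3.1, 4.7]
grip_width: 0.338
grip_force: 59.7
t 12.7 pos [551.3 340.4  19.3] z [-0.0729 -0.4939 -0.8665] y [ 0.9888 -0.1492  0.0018] F [-0.   3.1  4.7] M [ 0.23 -0.08 -0.04] w 0.338 gf 59.7 j [ 0.52  1.03  0.96 -0.4   1.5   0.77]
time_s: 13.2
eef_pos: [561.1, 404.5, 131.4]
ee_rot: [0.17, 0.733, 0.63, -0.192]
force: [0.1, -1.3, -2.1]
grip_width: 0.338
grip_force: 59.7
t 13.2 pos [561.1 404.5 131.4] z [-0.067  -0.4902 -0.869 ] y [ 0.989  -0.1476  0.007 ] F [ 0.1 -1.3 -2.1] M [ 0.46 -0.09 -0.01] w 0.338 gf 59.7 j [ 0.59  1.04  0.63 -0.39  1.81  0.71]
```

```bash
cat > put.py <<'E'
from lie import *
RK[:]=[514.5,-294,0]; YAW2=-.29
rx[:]=[np.cos(YAW2),np.sin(YAW2),0];ry[:]=[-np.sin(YAW2),np.cos(YAW2),0]
# grip as measured after closing: TCP at l=138.5, 4.3 above the axis
Rq=frame(np.array([-.0729,-.4939,-.8665]),np.array([.9888,-.1492,.0018]))
tail_t=Rq.T@(tl-np.array([551.3,340.4,19.3])); a_t=Rq.T@a
def put(deg,tail,yaxis=None):
    t=np.radians(deg);ap=-rx*np.sin(t)+np.array([0,0,np.cos(t)])
    # R maps a_t->ap and tool y -> ry
    A=np.c_[a_t,np.array([0,1,0])-a_t[1]*a_t]; yy=A[:,1]/np.linalg.norm(A[:,1])
    R=np.c_[ap,ry,np.cross(ap,ry)]@np.c_[a_t,yy,np.cross(a_t,yy)].T
    return rack(*tail)-R@tail_t,R
E
python3 - <<'E'
from put import *
print(tail_t,a_t)
P,R=put(22,(3,0,97+60));print(P,R[:,2]);go(P,R,'above')
go([400,250,420])
for d in(22,10,0):
    P,R=put(d,(3,0,95));print(d,P,R[:,2],'wrist~',P-R[:,2]*200)
E
```

```text
[-117.6314    0.1579   73.3152] [ 0.8665 -0.0017 -0.4992]
[ 471.9351 -281.2204  287.2358] [-0.5909  0.1754 -0.7875]
above turn [ 0.1065  0.9684 -1.4998] shift-new [ 0.0111 -0.6799 -0.1948] shift-old [-0.6769  0.0147  0.2048]
 turn [0. 0. 0.] shift-new [-0.2978 -0.1356 -0.1676] shift-old [-0.2978 -0.1356 -0.1676]
22 [ 471.9351 -281.2204  225.2358] [-0.5909  0.1754 -0.7875] wrist~ [ 590.107  -316.3095  382.7279]
10 [ 498.8755 -289.2597  232.2536] [-0.7348  0.2184 -0.6421] wrist~ [ 645.8432 -332.9419  360.6746]
0 [ 521.9955 -296.159   233.5246] [-0.8305  0.247  -0.4992] wrist~ [ 688.1001 -345.5519  333.3705]
```

```bash

python3 -m jog '[[-0.025,-0.01,-0.038,0,0,0,0.02],[-0.037,-0.017,-0.024,0,0,0,0.02],[-0.037,-0.017,-0.021,0,0,0,0.02],[-0.037,-0.017,-0.02,0,0,0,0.02],[-0.037,-0.017,-0.02,0,0,0,0.02]]'
python3 -m jog '[[-0.037,-0.017,-0.02,0,0,0,0.02],[-0.037,-0.017,-0.02,0,0,0,0.02],[-0.037,-0.017,-0.01,0,0,0,0.02],[0.0,0,0,0.008,0.075,-0.115,0.02],[0,0,0,0.008,0.075,-0.115,0.02]]'
python3 -m jog '[[0,0,0,0.008,0.075,-0.115,0.02],[0.0,0,0,0.008,0.075,-0.115,0.02],[0,0,0,0.008,0.075,-0.115,0.02],[0,0,0,0.008,0.075,-0.115,0.02],[0,0,0,0.008,0.075,-0.115,0.02]]'
python3 -m jog '[[0,0,0,0.008,0.075,-0.115,0.02],[0.0,0,0,0.008,0.075,-0.115,0.02],[0,0,0,0.008,0.075,-0.115,0.02],[0,0,0,0.008,0.075,-0.115,0.02],[0,0,0,0.008,0.075,-0.115,0.02]]'
python3 - <<'E'
from put import *
st()
P,R=put(22,(3,0,97+60));go(P,R,'above')
E
```

```text
time_s: 13.8
eef_pos: [468.6, 324.4, 319.1]
ee_rot: [0.169, 0.732, 0.63, -0.198]
force: [1.2, 0.2, -0.4]
grip_width: 0.337
grip_force: 59.9
time_s: 14.3
eef_pos: [408.0, 262.9, 417.8]
ee_rot: [0.09, 0.668, 0.72, -0.164]
force: [0.4, 0.3, -2.6]
grip_width: 0.341
grip_force: 59.9
time_s: 14.8
eef_pos: [408.5, 262.8, 416.9]
ee_rot: [-0.108, 0.458, 0.88, -0.071]
force: [0.2, 0.2, -2.1]
grip_width: 0.342
grip_force: 59.9
time_s: 15.3
eef_pos: [408.7, 262.7, 417.0]
ee_rot: [-0.292, 0.195, 0.936, 0.03]
force: [-0.2, -0.1, -1.6]
grip_width: 0.336
grip_force: 59.9
t 15.3 pos [408.7 262.7 417. ] z [-0.5354  0.1701 -0.8273] y [ 0.3818  0.9224 -0.0574] F [-0.2 -0.1 -1.6] M [-0.14 -0.43 -0.03] w 0.336 gf 59.9 j [ 0.19  0.4   1.03  0.34  2.21 -0.84]
above turn [ 0.0148  0.0669 -0.1152] shift-new [-0.2509 -0.5028 -0.0306] shift-old [-0.3087 -0.4702 -0.0191]
```

```bash

python3 -m jog '[[0,0,0,0.015,0.067,-0.115,0.02],[0,0,0,0,0,0,0.02]]'
python3 - <<'E'
from put import *
st()
P,R=put(22,(3,0,97+195));go(P,R,'high')
E
```

```text
time_s: 15.5
eef_pos: [409.4, 262.7, 415.7]
ee_rot: [-0.323, 0.139, 0.935, 0.045]
force: [-0.1, -0.9, -2.1]
grip_width: 0.338
grip_force: 59.9
t 15.5 pos [409.4 262.7 415.7] z [-0.5914  0.1744 -0.7873] y [ 0.2899  0.957  -0.0058] F [-0.1 -0.9 -2.1] M [-0.21 -0.45 -0.03] w 0.338 gf 59.9 j [ 0.18  0.44  1.01  0.37  2.27 -0.94]
high turn [-0.0012 -0.0002 -0.0053] shift-new [-0.1663 -0.5032 -0.1375] shift-old [-0.169  -0.5025 -0.1369]
```

```bash

python3 -m jog '[[-0.014,-0.042,-0.0115,0,0,0,0.02],[-0.014,-0.042,-0.0115,0,0,0,0.02],[-0.014,-0.042,-0.0115,0,0,0,0.02],[-0.014,-0.042,-0.0115,0,0,0,0.02],[-0.014,-0.042,-0.0115,0,0,0,0.02]]'
python3 -m jog '[[-0.014,-0.042,-0.0115,0,0,0,0.02],[-0.014,-0.042,-0.0115,0,0,0,0.02],[-0.014,-0.042,-0.0115,0,0,0,0.02],[-0.014,-0.042,-0.0115,0,0,0,0.02],[-0.014,-0.042,-0.0115,0,0,0,0.02]]'
python3 -m jog '[[-0.014,-0.042,-0.0115,0,0,0,0.02],[-0.014,-0.04,-0.011,0,0,0,0.02],[0,0,0,0,0,0,0.02]]'
python3 - <<'E'
from put import *
import cv2
from rig import eyes
st()
P,R=put(22,(3,0,97+195));go(P,R,'high')
P,R=put(22,(3,0,97+60));go(P,R,'above')
s=eyes.capture("scene")[:,:,::-1];t=eyes.capture("top")[:,:,::-1]
cv2.imwrite("pics/s10_raw.png",s);cv2.imwrite("pics/t10_raw.png",t)
E
```

```text
time_s: 16.0
eef_pos: [434.4, 34.4, 421.4]
ee_rot: [-0.32, 0.14, 0.936, 0.045]
force: [0.9, 0.6, -2.3]
grip_width: 0.338
grip_force: 60.1
time_s: 16.5
eef_pos: [460.6, -192.8, 424.7]
ee_rot: [-0.32, 0.14, 0.936, 0.045]
force: [0.3, 0.7, -1.5]
grip_width: 0.337
grip_force: 60.1
time_s: 16.8
eef_pos: [471.6, -284.9, 422.5]
ee_rot: [-0.321, 0.142, 0.935, 0.046]
force: [0.2, -0.2, -2.9]
grip_width: 0.34
grip_force: 60.2
t 16.8 pos [ 471.6 -284.9  422.5] z [-0.5882  0.1772 -0.7891] y [ 0.2951  0.9554 -0.0054] F [ 0.2 -0.2 -2.9] M [-0.1  -0.44 -0.05] w 0.34 gf 60.2 j [-0.66  0.75  0.49 -0.37  2.5  -2.16]
high turn [ 0.0025  0.0026 -0.0094] shift-new [0.0004 0.0037 0.0006] shift-old [0.0005 0.0036 0.0006]
above turn [ 0.0025  0.0026 -0.0094] shift-new [-0.0828  0.0039  0.1069] shift-old [-0.0825  0.0044  0.1071]
```

```bash

python3 -m jog '[[-0.0205,0.001,0.027,0,0,-0.009,0.02],[-0.021,0.001,0.0265,0,0,0,0.02],[-0.0205,0.001,0.0268,0,0,0,0.02],[-0.0205,0.001,0.0268,0,0,0,0.02],[0,0,0,0,0,0,0.02]]'
python3 -c "from go import *;st()"
python3 -m jog '[[-0.012,0,0.016,0,0,0,0.02],[-0.012,0,0.016,0,0,0,0.02],[0,0,0,0,0,0,0.02]]'
python3 - <<'E'
from put import *
st()
P,R=put(22,(3,0,96));go(P,R,'in')
E
```

```text
time_s: 17.4
eef_pos: [471.9, -274.4, 289.1]
ee_rot: [-0.321, 0.134, 0.936, 0.047]
force: [1.1, -4.3, -5.4]
grip_width: 0.318
grip_force: 60.4
t 17.4 pos [ 471.9 -274.4  289.1] z [-0.5889  0.1735 -0.7893] y [0.2815 0.9596 0.0008] F [ 1.1 -4.3 -5.4] M [-1.03 -0.74  0.18] w 0.318 gf 60.4 j [-0.64  0.71  0.89 -0.26  2.15 -2.  ]
time_s: 17.7
eef_pos: [471.8, -275.1, 249.9]
ee_rot: [-0.32, 0.135, 0.937, 0.046]
force: [-1.5, -4.6, -1.8]
grip_width: 0.311
grip_force: 60.7
t 17.7 pos [ 471.8 -275.1  249.9] z [-0.5875  0.1724 -0.7907] y [ 0.2816  0.9595 -0.0001] F [-1.5 -4.6 -1.8] M [-1.1  -0.22  0.32] w 0.311 gf 60.7 j [-0.64  0.73  0.96 -0.25  2.07 -1.98]
in turn [-0.002   0.0052  0.005 ] shift-new [-0.0161 -0.0058  0.0175] shift-old [-0.0159 -0.0058  0.0176]
```

```bash
python3 - <<'E'
import numpy as np,cv2
from rig import eyes
s=eyes.capture("scene")[:,:,::-1];t=eyes.capture("top")[:,:,::-1]
cv2.imwrite("pics/s11_raw.png",s);cv2.imwrite("pics/t11_raw.png",t)
a=cv2.resize(s[160:290,270:370],(0,0),fx=4.4,fy=4.4,interpolation=cv2.INTER_CUBIC)
b=cv2.resize(t[150:235,300:385],(0,0),fx=4.2,fy=4.2,interpolation=cv2.INTER_CUBIC)
o=np.zeros((576,800,3),'uint8');o[:a.shape[0],:a.shape[1]]=a;o[:b.shape[0],442:442+b.shape[1]]=b
cv2.imwrite("pics/v10.png",np.clip(o*1.4,0,255).astype('uint8'))
E
```

```text
(no output)
```

View pics/v10.png

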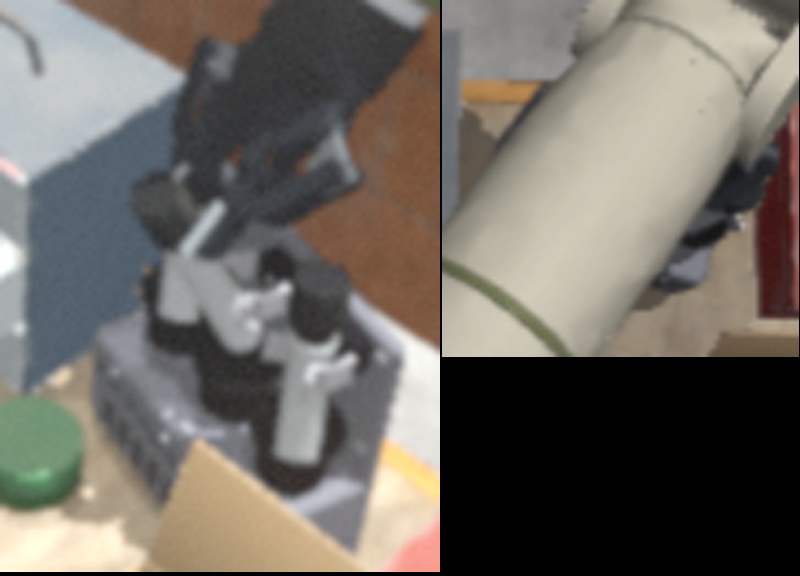

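The last view shows the held torch leaning front, with its tail entering the middle cup at about (235,345). The gripper sits slightly left, close to the docked torch. I'll shift right and then continue down gently.

```bash

python3 -m jog '[[0,-0.003,0,0,0,0,0.02],[0,-0.003,0,0,0,0,0.02],[0,0,0,0,0,0,0.02]]'
python3 -c "from go import *;st()"
python3 -m jog '[[-0.006,0,0.008,0,0,0,0.02],[0,0,0,0,0,0,0.02]]'
python3 - <<'E'
from put import *
st()
P,R=put(22,(3,0,96));go(P,R,'in')
E
```

```text
time_s: 18.1
eef_pos: [470.6, -280.9, 251.3]
ee_rot: [-0.319, 0.134, 0.937, 0.047]
force: [0.1, 0.2, -1.6]
grip_width: 0.316
grip_force: 59.9
t 18.1 pos [ 470.6 -280.9  251.3] z [-0.5858  0.1745 -0.7915] y [0.2813 0.9596 0.0033] F [ 0.1  0.2 -1.6] M [-0.11 -0.42 -0.  ] w 0.316 gf 59.9 j [-0.65  0.73  0.95 -0.25  2.07 -1.99]
time_s: 18.3
eef_pos: [470.3, -280.7, 239.4]
ee_rot: [-0.321, 0.134, 0.937, 0.048]
force: [0.9, 0.0, -2.6]
grip_width: 0.316
grip_force: 59.9
t 18.3 pos [ 470.3 -280.7  239.4] z [-0.5877  0.1754 -0.7899] y [0.2811 0.9597 0.004 ] F [ 0.9  0.  -2.6] M [-0.07 -0.4   0.03] w 0.316 gf 59.9 j [-0.65  0.74  0.97 -0.25  2.05 -1.98]
in turn [0.0009 0.0039 0.0079] shift-new [-0.0095 -0.      0.0093] shift-old [-0.0095 -0.0001  0.0093]
```

```bash

python3 -m jog '[[-0.005,0,0.006,0,0,0,0.02],[0,0,0,0,0,0,0.02]]'
python3 -m jog '[[-0.004,0,0.004,0,0,0,0.02],[0,0,0,0,0,0,0.02]]'
python3 -m jog '[[-0.003,0,0.003,0,0,0,0.02],[0,0,0,0,0,0,0.02]]'
python3 - <<'E'
from put import *
st()
P,R=put(22,(3,0,96));go(P,R,'in')
E
```

```text
time_s: 18.5
eef_pos: [470.6, -280.9, 231.9]
ee_rot: [-0.32, 0.134, 0.937, 0.048]
force: [0.3, -0.5, -2.4]
grip_width: 0.317
grip_force: 59.9
time_s: 18.7
eef_pos: [471.4, -281.3, 226.8]
ee_rot: [-0.32, 0.134, 0.937, 0.047]
force: [-0.4, 0.2, -1.4]
grip_width: 0.319
grip_force: 59.9
time_s: 18.9
eef_pos: [471.9, -281.4, 222.8]
ee_rot: [-0.32, 0.134, 0.937, 0.047]
force: [0.1, -0.0, -1.5]
grip_width: 0.312
grip_force: 59.9
t 18.9 pos [ 471.9 -281.4  222.8] z [-0.5867  0.1745 -0.7908] y [0.2813 0.9596 0.003 ] F [ 0.1 -0.  -1.5] M [-0.12 -0.4  -0.03] w 0.312 gf 59.9 j [-0.65  0.75  0.99 -0.24  2.02 -1.97]
in turn [0.0003 0.0054 0.0071] shift-new [ 0.0022  0.0002 -0.0027] shift-old [ 0.0021  0.0002 -0.0027]
```

```bash

python3 -m jog '[[-0.003,0,0.004,0,0,0,0.02],[0,0,0,0,0,0,0.02]]'
python3 -m jog '[[-0.003,0,0.004,0,0,0,0.02],[0,0,0,0,0,0,0.02]]'
python3 -m jog '[[-0.003,0,0.004,0,0,0,0.02],[0,0,0,0,0,0,0.02]]'
python3 -c "from go import *;st()"
```

```text
time_s: 19.1
eef_pos: [471.8, -281.4, 217.7]
ee_rot: [-0.32, 0.134, 0.937, 0.047]
force: [0.2, -0.5, -3.1]
grip_width: 0.313
grip_force: 59.9
time_s: 19.3
eef_pos: [471.6, -281.4, 213.4]
ee_rot: [-0.32, 0.134, 0.937, 0.047]
force: [-1.1, -1.7, -0.1]
grip_width: 0.318
grip_force: 61.1
time_s: 19.5
eef_pos: [471.8, -281.0, 209.8]
ee_rot: [-0.319, 0.134, 0.937, 0.047]
force: [-1.0, 6.3, 7.3]
grip_width: 0.31
grip_force: 62.2
t 19.5 pos [ 471.8 -281.   209.8] z [-0.5858  0.1738 -0.7916] y [0.2819 0.9594 0.0021] F [-1.   6.3  7.3] M [ 0.24  0.23 -0.4 ] w 0.31 gf 62.2 j [-0.65  0.76  1.01 -0.24  1.99 -1.97]
```

```bash

python3 -m jog '[[0,0,0,0,0,0,0.035],[0,0,0,0,0,0,0.045],[0,0,0,0,0,0,0.05],[0,0,0,0,0,0,0.05]]' 30
python3 -c "from go import *;st()"
python3 -m jog '[[0,0,-0.02,0,0,0,0.05],[0,0,-0.03,0,0,0,0.05],[0,0,-0.04,0,0,0,0.05],[0,0,-0.04,0,0,0,0.05],[0.03,0,-0.03,0,0,0,0.05]]'
python3 -c "from go import *;st();s,R,p=cur();go([350,-60,400])"
```

```text
time_s: 19.9
eef_pos: [471.1, -281.8, 211.8]
ee_rot: [-0.32, 0.135, 0.937, 0.046]
force: [-8.2, 1.5, 20.2]
grip_width: 0.585
grip_force: 0.0
t 19.9 pos [ 471.1 -281.8  211.8] z [-0.5865  0.1724 -0.7914] y [ 0.283   0.9591 -0.0008] F [-8.2  1.5 20.2] M [ 0.18  1.69 -0.1 ] w 0.585 gf 0.0 j [-0.65  0.76  1.   -0.24  1.99 -1.97]
time_s: 20.4
eef_pos: [538.1, -302.1, 341.2]
ee_rot: [-0.322, 0.133, 0.936, 0.048]
force: [0.1, -1.2, -0.0]
grip_width: 0.592
grip_force: 0.0
t 20.4 pos [ 538.1 -302.1  341.2] z [-0.591   0.175  -0.7875] y [0.2792 0.9602 0.0038] F [ 0.1 -1.2 -0. ] M [-0.19 -0.27  0.02] w 0.592 gf 0.0 j [-0.62  0.99  0.25 -0.35  2.51 -2.13]
 turn [0. 0. 0.] shift-new [0.2313 0.1802 0.1072] shift-old [0.2313 0.1802 0.1072]
```

```bash

python3 -m jog '[[0.033,0.026,0.01,0,0,0,0.05],[0.033,0.026,0.01,0,0,0,0.05],[0.033,0.026,0.015,0,0,0,0.05],[0.033,0.026,0.015,0,0,0,0.05],[0.033,0.026,0.015,0,0,0,0.05]]'
python3 -m jog '[[0.033,0.026,0.02,0,0,0,0.05],[0.033,0.026,0.02,0,0,0,0.05],[0,0,0,0,0,0,0.05]]'
cat > diff.py <<'E'
from h import *
np.set_printoptions(precision=1,suppress=True)
def look(tag):
    out={}
    for n,ref,(x0,y0,x1,y1) in(("scene","s7",(300,185,365,285)),("top","t7",(315,165,375,225))):
        im=eyes.capture(n)[:,:,::-1];cv2.imwrite(f"pics/{n[0]}{tag}_raw.png",im)
        r=cv2.imread(f"pics/{ref}_raw.png");d=cv2.absdiff(cv2.GaussianBlur(im,(3,3),0),cv2.GaussianBlur(r,(3,3),0)).max(2)[y0:y1,x0:x1]
        m=(d>28).astype('uint8');k,lab,stt,cen=cv2.connectedComponentsWithStats(m)
        for i in np.argsort(-stt[1:,4])[:3]+1:
            if stt[i,4]<15:continue
            ys,xs=np.where(lab==i);P=np.c_[xs+x0,ys+y0].astype(float);c=P.mean(0)
            u=np.linalg.svd(P-c,full_matrices=False)[2][0];s=(P-c)@u
            print(n,'area',stt[i,4],'bbox',stt[i,:4]+[x0,y0,0,0],'c',c,'u',u,'ends',c+u*s.min(),c+u*s.max(),'halfw',np.abs((P-c)@[-u[1],u[0]]).max())
E
python3 - <<'E'
from go import *
st()
from diff import *
look('12')
for n,f,b in(("scene","s12",(300,185,365,285)),("top","t12",(315,165,375,225))):
    im=cv2.imread(f"pics/{f}_raw.png");r=cv2.imread(f"pics/{f[0]}7_raw.png")
    d=cv2.absdiff(cv2.GaussianBlur(im,(3,3),0),cv2.GaussianBlur(r,(3,3),0)).max(2)
    for y in range(b[1],b[3],2):
        print(n[0],y,''.join('.:+#'[min(3,int(v)//18)] for v in d[y,b[0]:b[2]]))
E
```

```text
time_s: 20.9
eef_pos: [414.8, -137.0, 392.1]
ee_rot: [-0.32, 0.133, 0.937, 0.046]
force: [1.7, 0.1, 1.1]
grip_width: 0.587
grip_force: 0.0
time_s: 21.2
eef_pos: [354.6, -64.2, 402.3]
ee_rot: [-0.319, 0.132, 0.937, 0.045]
force: [0.6, 0.0, 1.0]
grip_width: 0.582
grip_force: 0.0
t 21.2 pos [354.6 -64.2 402.3] z [-0.5863  0.1694 -0.7922] y [0.2763 0.9611 0.001 ] F [0.6 0.  1. ] M [-0.09 -0.32 -0.03] w 0.582 gf 0.0 j [-0.44  0.22  1.33 -0.12  2.23 -1.77]
scene area 271 bbox [306 226  24  23] c [318.  238.1] u [0.7 0.7] ends [309.2 228.6] [327.6 248.4] halfw 6.8141747804595205
scene area 34 bbox [340 253   4  12] c [341.7 259.2] u [-0.2  1. ] ends [342.8 253. ] [340.8 264.1] halfw 1.599331499924283
scene area 33 bbox [306 221   5  10] c [307.9 225.3] u [-0.2  1. ] ends [309. 221.] [306.8 229.9] halfw 1.728631685704928
top area 502 bbox [315 165  27  44] c [323.5 179.1] u [-0.4  0.9] ends [332.1 160.8] [310.9 206.1] halfw 13.698316059542787
top area 73 bbox [315 215   8  10] c [318.3 219.6] u [0. 1.] ends [318.3 215. ] [318.3 224. ] halfw 3.7387598090199066
top area 64 bbox [338 194   8  1
[... 4999 characters left out ...]
..............................
t 205 ##:.........::++::...::::.:::...............................
t 207 #:...........::+++:::+####++:::.............................
t 209 :...................:+####+++::.............................
t 211 .....................::::::::::.............................
t 213 ....:.......................................................
t 215 :::+++:::...................................................
t 217 ######++::..................................................
t 219 #####+::....................................................
t 221 ######::....................................................
t 223 ######+::..:................................................
```

```bash
python3 - <<'E'
from ov import *
np.set_printoptions(precision=1,suppress=True)
p=[514.5,-294,-.29]
def ax(lean,az):
    h=np.array([-np.cos(az),np.sin(az),0]); a=h*np.sin(lean)+np.array([0,0,np.cos(lean)])
    t=np.array([0,0,90])-h*(17-14*np.cos(lean))+[0,0,14*np.sin(lean)];return t,a
for le in(27,32):
  for az in(-10,0,10,20,30,40):
    t,a=ax(*np.radians([le,az]));q=lambda n,l:proj(n,[w(p,t+a*l)])[0]
    print(le,az,'scene',q('scene',40),q('scene',118),q('scene',160),'top',q('top',60),q('top',118),q('top',160))
# bystander torches: right torch shift check across frames
import itertools
def ncc(f,g,box):
    x0,y0,x1,y1=box;A=cv2.imread(f"pics/{f}_raw.png",0)[y0:y1,x0:x1].astype('float32');B=cv2.imread(f"pics/{g}_raw.png",0)[y0:y1,x0:x1].astype('float32')
    return cv2.phaseCorrelate(A,B,cv2.createHanningWindow(A.shape[::-1],cv2.CV_32F))
for f in('s8','s9','s10','s11','s12'):
    print(f,'right head',ncc('s7',f,(332,215,354,240)),'right body',ncc('s7',f,(328,248,350,272)),'left head',ncc('s7',f,(304,186,326,206)),'left body',ncc('s7',f,(304,206,320,222)),'boardR',ncc('s7',f,(345,235,365,262)))
E
```

```text
27 -10 scene [319.8 241.2] [312.  228.7] [307.4 221.3] top [342.9 200. ] [346.  205.8] [348.5 210.4]
27 0 scene [319.2 240.6] [310.  226.6] [304.5 218.4] top [341.7 199.7] [343.3 205.2] [344.6 209.5]
27 10 scene [318.8 240. ] [308.5 224.4] [302.4 215.3] top [340.6 199.2] [340.8 204.1] [340.9 207.9]
27 20 scene [318.6 239.4] [307.5 222.1] [301.2 212. ] top [339.6 198.6] [338.4 202.6] [337.5 205.7]
27 30 scene [318.4 238.7] [307.2 219.7] [300.7 208.8] top [338.7 197.7] [336.3 200.7] [334.5 203. ]
27 40 scene [318.5 238.1] [307.4 217.4] [301.1 205.6] top [337.9 196.8] [334.6 198.5] [332.  199.8]
32 -10 scene [319.1 241.8] [309.4 231.2] [303.6 225. ] top [342.7 201.3] [345.4 208.7] [347.6 214.5]
32 0 scene [318.4 241.1] [307.  228.8] [300.3 221.5] top [341.3 200.9] [342.3 207.9] [343.  213.4]
32 10 scene [318.  240.4] [305.3 226.1] [297.9 217.8] top [340.  200.4] [339.3 206.6] [338.7 211.6]
32 20 scene [317.6 239.6] [304.2 223.4] [296.5 214. ] top [338.7 199.6] [336.5 204.9] [334.7 209. ]
32 30 scene [317.5 238.8] [303.8 220.6] [296.  210.2] top [337.7 198.6] [334.1 202.7] [331.3 205.9]

[... 1285 characters left out ...]
29506641685), 0.7984137229124705) right body ((-0.23113980545046076, 0.14819499743028075), 0.9070049640205171) left head ((3.1911766175497807, -5.152450301899867), 0.2701877693335215) left body ((0.9655258796879043, 0.7921536199614074), 0.8742524720728397) boardR ((0.11353846295333447, 0.42786011648943756), 0.9040906411630136)
s12 right head ((0.286038500135783, 0.3726890612778444), 0.6319908873240153) right body ((-1.864147796567707, -0.1581596534297951), 0.9848475369314352) left head ((1.145326792110767, 0.14257449487379326), 0.9699218491713206) left body ((0.5693699118483906, 0.26618307605044755), 1.0338200223632157) boardR ((-0.05986391242192468, 0.30934553286405553), 1.0028997898101806)
```

```bash
cat > re.py <<'E'
from put import *
t=np.radians(29);A=-rx*np.sin(t)+np.array([0,0,np.cos(t)])
TL=rack(17-14*np.cos(t),0,90+14*np.sin(t));RR=frame(-A,ry)
E
mv re.py regrasp.py; python3 - <<'E'
from regrasp import *
print(A,TL);go(TL+A*235,RR,'pre')
E
```

```text
[-0.4646  0.1386  0.8746] [ 519.0568 -295.3598   96.7873]
pre turn [ 0.     -1.1634  0.0086] shift-new [-0.0455 -0.1725  0.1382] shift-old [-0.1437 -0.1735  0.0138]
```

```bash

python3 -m jog '[[0,0,0,0,-0.145,0.001,0.085],[0,0,0,0,-0.145,0.001,0.085],[0,0,0,0,-0.145,0.001,0.085],[0,0,0,0,-0.145,0.001,0.085],[0,0,0,0,-0.145,0.001,0.085]]'
python3 -m jog '[[0,0,0,0,-0.145,0.001,0.085],[0,0,0,0,-0.145,0.001,0.085],[0,0,0,0,-0.148,0.001,0.085],[0,0,0,0,0,0,0.085]]'
python3 -m jog '[[-0.009,-0.035,0.02,0,0,0,0.085],[-0.009,-0.035,0.02,0,0,0,0.085],[-0.009,-0.035,0.03,0,0,0,0.085],[-0.009,-0.034,0.033,0,0,0,0.085],[-0.009,-0.034,0.033,0,0,0,0.085]]'
python3 -m jog '[[0,0,0,0,0,0,0.085]]'
python3 - <<'E'
from regrasp import *
st();go(TL+A*132,RR,'grasp')
E
```

```text
time_s: 21.8
eef_pos: [358.1, -68.3, 401.1]
ee_rot: [0.036, 0.144, 0.989, -0.006]
force: [-0.3, 0.8, -0.1]
grip_width: 0.997
grip_force: 0.0
time_s: 22.2
eef_pos: [356.2, -67.5, 400.5]
ee_rot: [0.248, 0.141, 0.958, -0.037]
force: [0.7, 0.3, -1.1]
grip_width: 0.997
grip_force: 0.0
time_s: 22.7
eef_pos: [409.0, -266.0, 301.8]
ee_rot: [0.245, 0.141, 0.959, -0.035]
force: [0.9, -0.1, 0.6]
grip_width: 0.994
grip_force: 0.0
time_s: 22.8
eef_pos: [408.6, -266.9, 298.0]
ee_rot: [0.242, 0.142, 0.959, -0.032]
force: [-0.6, -0.0, 0.7]
grip_width: 0.996
grip_force: 0.0
t 22.8 pos [ 408.6 -266.9  298. ] z [ 0.4554 -0.131  -0.8806] y [0.2887 0.9574 0.0069] F [-0.6 -0.   0.7] M [0.13 0.23 0.06] w 0.996 gf 0.0 j [-0.98 -0.04  1.84  0.37  0.99 -2.41]
grasp turn [ 0.0047 -0.0125 -0.0059] shift-new [-0.0021  0.0043  0.0993] shift-old [-0.0033  0.0038  0.0992]
```

```bash

python3 -m jog '[[-0.003,0.004,0.03,0.005,-0.012,0,0.085],[0,0,0.03,0,0,0,0.085],[0,0,0.02,0,0,0,0.085],[0,0,0,0,0,0,0.085]]'
python3 -m jog '[[0,0,0.01,0,0,0,0.085],[0,0,0.008,0,0,0,0.085],[0,0,0,0,0,0,0.085]]'
python3 -c "from regrasp import *;st();go(TL+A*132,RR)"
python3 -m jog '[[0,0,0,0,0,0,0.06],[0,0,0,0,0,0,0.04],[0,0,0,0,0,0,0.02],[0,0,0,0,0,0,0.02],[0,0,0,0,0,0,0.02]]' 30
python3 -m jog '[[0,0,0,0,0,0,0.02],[0,0,0,0,0,0,0.02]]' 30
python3 -c "from regrasp import *;st();s,R,p=cur();print('rack',(p-RK)@rx,(p-RK)@ry)"
```

```text
time_s: 23.2
eef_pos: [450.0, -271.1, 232.4]
ee_rot: [0.25, 0.14, 0.957, -0.037]
force: [0.4, -0.1, -0.2]
grip_width: 0.999
grip_force: 0.0
time_s: 23.5
eef_pos: [458.1, -274.0, 218.9]
ee_rot: [0.252, 0.14, 0.957, -0.039]
force: [0.4, -0.7, -0.6]
grip_width: 0.994
grip_force: 0.0
t 23.5 pos [ 458.1 -274.   218.9] z [ 0.4709 -0.1449 -0.8702] y [ 0.2883  0.9575 -0.0034] F [ 0.4 -0.7 -0.6] M [0.03 0.23 0.02] w 0.994 gf 0.0 j [-0.89  0.13  1.88  0.42  0.74 -2.43]
 turn [-0.0042  0.009  -0.0005] shift-new [ 0.0027 -0.0031  0.0061] shift-old [ 0.0028 -0.003   0.0061]
time_s: 24.0
eef_pos: [457.9, -274.1, 219.7]
ee_rot: [0.252, 0.141, 0.957, -0.039]
force: [-0.5, -0.6, 2.0]
grip_width: 0.354
grip_force: 29.6
time_s: 24.2
eef_pos: [458.0, -274.1, 219.6]
ee_rot: [0.252, 0.14, 0.957, -0.039]
force: [-1.7, 0.7, 3.4]
grip_width: 0.357
grip_force: 29.7
t 24.2 pos [ 458.  -274.1  219.6] z [ 0.4718 -0.1462 -0.8695] y [ 0.2886  0.9574 -0.0044] F [-1.7  0.7  3.4] M [ 0.01  0.23 -0.06] w 0.357 gf 29.7 j [-0.89  0.13  1.88  0.42  0.74 -2.43]
rack -59.86081040004974 2.9185350538377204
```

```bash
python3 - <<'E'
from regrasp import *
for d in(20,14,9,4):
    P,F,_=lean(-1,d,141);P=P+rx*2;print(d);go(P,F)
E
```

```text
20
 turn [-0.0052  0.1675 -0.0007] shift-new [-0.019  -0.0039 -0.0012] shift-old [-0.019  -0.0039  0.002 ]
14
 turn [-0.0052  0.2722 -0.001 ] shift-new [-0.0328 -0.0039 -0.0027] shift-old [-0.0323 -0.0039  0.0062]
9
 turn [-0.0051  0.3595 -0.0012] shift-new [-0.0443 -0.0039 -0.0049] shift-old [-0.0432 -0.0038  0.011 ]
4
 turn [-0.0051  0.4468 -0.0014] shift-new [-0.0558 -0.0039 -0.0081] shift-old [-0.0538 -0.0038  0.0168]
```

```bash

python3 -m jog '[[-0.0095,-0.002,0,-0.005,0.084,0,0.02],[-0.0095,-0.002,0,0,0.084,0,0.02],[-0.0135,0,-0.001,0,0.104,0,0.02],[0,0,0,0,0,0,0.02]]' 30
python3 -c "from regrasp import *;st();P,F,_=lean(-1,14,141);P=P+rx*2;go(P,F)"
python3 -m jog '[[-0.006,0,0,0,0.044,0,0.02],[-0.006,0,0,0,0.044,0,0.02],[0,0,0,0,0,0,0.02]]' 30
python3 - <<'E'
from regrasp import *
st();s,R,p=cur();print('rack',(p-RK)@rx,(p-RK)@ry)
for d in(9,4,0):
    P,F,_=lean(-1,d,141);P=P+rx*2;print(d);go(P,F)
E
```

```text
time_s: 24.6
eef_pos: [486.5, -286.7, 233.8]
ee_rot: [0.12, 0.143, 0.982, -0.018]
force: [0.5, 0.4, -2.1]
grip_width: 0.346
grip_force: 29.6
t 24.6 pos [ 486.5 -286.7  233.8] z [ 0.2302 -0.0687 -0.9707] y [ 0.2854  0.9584 -0.0001] F [ 0.5  0.4 -2.1] M [ 0.03  0.12 -0.01] w 0.346 gf 29.6 j [-0.79  0.29  1.57  0.13  1.07 -2.12]
 turn [ 0.     -0.0018  0.0006] shift-new [0.0006 0.     0.0035] shift-old [0.0006 0.0001 0.0035]
time_s: 24.9
eef_pos: [496.1, -288.7, 235.0]
ee_rot: [0.076, 0.144, 0.987, -0.01]
force: [-1.3, 3.6, -0.5]
grip_width: 0.349
grip_force: 29.8
t 24.9 pos [ 496.1 -288.7  235. ] z [ 0.1477 -0.0412 -0.9882] y [0.2854 0.9584 0.0027] F [-1.3  3.6 -0.5] M [0.58 0.33 0.09] w 0.349 gf 29.8 j [-0.76  0.35  1.48  0.08  1.18 -2.07]
rack -19.178442177074288 -0.2324306067285559
9
 turn [ 0.0028 -0.0031  0.0002] shift-new [-0.0017 -0.0008  0.0038] shift-old [-0.0017 -0.0008  0.0038]
4
 turn [0.0027 0.0841 0.0003] shift-new [-0.0141 -0.0008  0.0043] shift-old [-0.0137 -0.0008  0.0055]
0
 turn [0.0027 0.154  0.0004] shift-new [-0.0212 -0.0008  0.004 ] shift-old [-0.0203 -0.0008  0.0072]
```

```bash

python3 -m jog '[[0,0,0.003,0,0,0,0.02],[0,0,0,0,0,0,0.02]]' 30
python3 -c "from regrasp import *;st()"
python3 -m jog '[[-0.007,0,0.001,0,0.044,0,0.02],[0,0,0,0,0,0,0.02]]' 30
python3 - <<'E'
from regrasp import *
st();s,R,p=cur();print('rack',(p-RK)@rx,(p-RK)@ry)
P,F,_=lean(-1,0,141);P=P+rx*5;go(P,F)
E
```

```text
time_s: 25.1
eef_pos: [495.9, -288.9, 232.2]
ee_rot: [0.077, 0.144, 0.986, -0.01]
force: [0.7, 3.5, -4.4]
grip_width: 0.35
grip_force: 29.6
t 25.1 pos [ 495.9 -288.9  232.2] z [ 0.149  -0.0424 -0.9879] y [0.2863 0.9581 0.0021] F [ 0.7  3.5 -4.4] M [0.74 0.08 0.06] w 0.35 gf 29.6 j [-0.76  0.35  1.48  0.08  1.17 -2.07]
time_s: 25.3
eef_pos: [503.0, -291.5, 232.6]
ee_rot: [0.055, 0.144, 0.988, -0.007]
force: [-1.5, 2.2, -2.0]
grip_width: 0.353
grip_force: 30.0
t 25.3 pos [ 503.  -291.5  232.6] z [ 0.1061 -0.0305 -0.9939] y [0.2862 0.9582 0.0011] F [-1.5  2.2 -2. ] M [0.55 0.49 0.06] w 0.353 gf 30.0 j [-0.75  0.39  1.42  0.05  1.23 -2.04]
rack -11.713630991167435 -0.9277952495800608
 turn [ 0.0011  0.1106 -0.0003] shift-new [-0.0167 -0.0001  0.0016] shift-old [-0.0164 -0.0001  0.0035]
```

```bash

python3 -m jog '[[0,0,0.003,0,0,0,0.02],[0,0,0,0,0,0,0.02]]' 30
python3 -m jog '[[0,0,0.003,0,0,0,0.02],[0,0,0,0,0,0,0.02]]' 30
python3 -m jog '[[-0.005,0,0,0,0.04,0,0.02],[0,0,0,0,0,0,0.02]]' 40
python3 - <<'E'
from regrasp import *
st();s,R,p=cur();print('rack',(p-RK)@rx,(p-RK)@ry)
E
```

```text
time_s: 25.5
eef_pos: [503.8, -292.3, 232.3]
ee_rot: [0.058, 0.144, 0.988, -0.009]
force: [-2.3, 2.9, 9.0]
grip_width: 0.35
grip_force: 28.8
time_s: 25.7
eef_pos: [504.8, -293.0, 231.9]
ee_rot: [0.06, 0.144, 0.988, -0.011]
force: [-4.2, 3.7, 21.8]
grip_width: 0.354
grip_force: 28.7
time_s: 25.9
eef_pos: [510.4, -294.6, 232.3]
ee_rot: [0.041, 0.144, 0.989, -0.008]
force: [0.8, 1.9, 20.0]
grip_width: 0.347
grip_force: 38.7
t 25.9 pos [ 510.4 -294.6  232.3] z [ 0.0779 -0.0267 -0.9966] y [ 0.2863  0.9581 -0.0033] F [ 0.8  1.9 20. ] M [ 0.54 -0.12  0.03] w 0.347 gf 38.7 j [-0.74  0.42  1.38  0.03  1.27 -2.03]
rack -3.7385008261152297 -1.7460232093619923
```

```bash

python3 -m jog '[[-0.004,0,-0.002,0,0.04,0,0.02],[0,0,0,0,0,0,0.02]]' 40
python3 -m jog '[[-0.004,0,-0.001,0,0.04,0,0.02],[0,0,0,0,0,0,0.02]]' 40
python3 -m jog '[[-0.003,0,0,0,0,0,0.02],[0,0,0,0,0,0,0.02]]' 40
python3 - <<'E'
from regrasp import *
st();s,R,p=cur();print('rack',(p-RK)@rx,(p-RK)@ry)
E
```

```text
time_s: 26.1
eef_pos: [513.6, -295.2, 232.4]
ee_rot: [0.019, 0.145, 0.989, -0.004]
force: [2.0, 1.1, 11.6]
grip_width: 0.347
grip_force: 41.0
time_s: 26.3
eef_pos: [517.2, -296.2, 232.4]
ee_rot: [-0.001, 0.145, 0.99, -0.0]
force: [2.8, 1.2, 7.3]
grip_width: 0.347
grip_force: 40.5
time_s: 26.5
eef_pos: [519.6, -296.8, 232.4]
ee_rot: [-0.001, 0.145, 0.99, -0.0]
force: [2.3, 1.7, 6.6]
grip_width: 0.344
grip_force: 40.4
t 26.5 pos [ 519.6 -296.8  232.4] z [-0.0024  0.0002 -1.    ] y [ 0.286   0.9582 -0.0006] F [2.3 1.7 6.6] M [ 0.28 -0.28  0.02] w 0.344 gf 40.4 j [-0.71  0.48  1.28 -0.    1.38 -1.99]
rack 5.685389272614743 -1.223094064387638
```

Same pattern as the first torch; I'll push until a firm stop shows.

```bash

python3 -m jog '[[-0.003,0,0,0,0,0,0.02],[0,0,0,0,0,0,0.02]]' 40
python3 -m jog '[[-0.003,0,0,0,0,0,0.02],[0,0,0,0,0,0,0.02]]' 40
python3 -m jog '[[-0.003,0,0,0,0,0,0.02],[0,0,0,0,0,0,0.02]]' 40
python3 - <<'E'
from regrasp import *
st();s,R,p=cur();print('rack',(p-RK)@rx,(p-RK)@ry)
E
```

```text
time_s: 26.7
eef_pos: [522.1, -297.5, 232.3]
ee_rot: [-0.002, 0.145, 0.989, 0.0]
force: [0.5, 1.7, 7.0]
grip_width: 0.344
grip_force: 39.5
time_s: 26.9
eef_pos: [524.8, -298.3, 232.1]
ee_rot: [-0.002, 0.145, 0.989, 0.0]
force: [0.1, 2.7, 6.8]
grip_width: 0.348
grip_force: 39.2
time_s: 27.1
eef_pos: [527.1, -299.1, 231.9]
ee_rot: [-0.003, 0.145, 0.989, 0.0]
force: [-4.9, 2.8, 7.1]
grip_width: 0.349
grip_force: 39.3
t 27.1 pos [ 527.1 -299.1  231.9] z [-0.0062  0.0018 -1.    ] y [ 0.2862  0.9582 -0.0001] F [-4.9  2.8  7.1] M [0.63 0.88 0.05] w 0.349 gf 39.3 j [-0.71  0.5   1.25 -0.    1.4  -1.99]
rack 13.485779509746497 -1.2778137577873936
```

```bash

python3 -m jog '[[-0.003,0,0,0,0,0,0.02],[0,0,0,0,0,0,0.02]]' 40
python3 -m jog '[[0.005,0,-0.002,0,0,0,0.02],[0,0,0,0,0,0,0.02],[0,0,0,0,0,0,0.036],[0,0,0,0,0,0,0.04],[0,0,0,0,0,0,0.042]]' 40
python3 -c "from go import *;st()"
python3 -m jog '[[0,0,0,0,0,0,0.042],[0,0,-0.015,0,0,0,0.042],[0,0,-0.03,0,0,0,0.042],[0,0,-0.04,0,0,0,0.042],[0,0,-0.02,0,0,0,0.042]]'
python3 -m jog '[[0.035,0.035,0,0,0,0,0.042],[0.035,0.035,0,0,0,0,0.042],[0.035,0.035,0,0,0,0,0.042],[0.035,0.035,0,0,0,0,0.042],[0.035,0.035,0,0,0,0,0.042]]'
python3 -m jog '[[0.02,0.04,0,0,0,0,0.042],[0.0,0.045,0,0,0,0,0.042],[0,0.03,0,0,0,0,0.042],[0,0,0,0,0,0,0.042]]'
cat > chk.py <<'E'
from h import *
np.set_printoptions(precision=2,suppress=True)
def ncc(f,g,box):
    x0,y0,x1,y1=box;A=cv2.imread(f"pics/{f}_raw.png",0)[y0:y1,x0:x1].astype('float32');B=cv2.imread(f"pics/{g}_raw.png",0)[y0:y1,x0:x1].astype('float32')
    r=cv2.phaseCorrelate(A,B,cv2.createHanningWindow(A.shape[::-1],cv2.CV_32F));return np.round([*r[0],r[1]],2)
def check(tag):
    for n in("scene","top"):cv2.imwrite(f"pics/{n[0]}{tag}_raw.png",eyes.capture(n)[:,:,::-1])
    for nm,b in(('Rhead',(332,215,354,240)),('Rbody',(328,248,350,272)),('Lhead',(304,186,326,206)),('Lbody',(304,206,320,222)),('board',(345,235,365,262))):print(nm,ncc('s7','s'+tag,b))
    im=cv2.imread(f"pics/s{tag}_raw.png")
    # body centre lines: bright low-saturation columns at given rows
    hsv=cv2.cvtColor(im,cv2.COLOR_BGR2HSV)
    for y in range(196,276,3):print(y,''.join('#' if v>150 else '+' if v>105 else '-' if v>65 else '.' for v in im[y,298:364].max(1)))
E
python3 - <<'E'
from chk import *
check('13')
from go import *
st()
E
```

```text
time_s: 27.3
eef_pos: [528.0, -299.3, 231.8]
ee_rot: [-0.006, 0.145, 0.989, 0.001]
force: [-17.7, 6.7, 11.3]
grip_width: 0.344
grip_force: 39.7
time_s: 27.8
eef_pos: [525.8, -298.6, 233.2]
ee_rot: [-0.004, 0.145, 0.989, 0.001]
force: [-0.9, -0.3, -0.6]
grip_width: 0.494
grip_force: 0.0
t 27.8 pos [ 525.8 -298.6  233.2] z [-0.0071  0.0023 -1.    ] y [0.2863 0.9581 0.0002] F [-0.9 -0.3 -0.6] M [0.04 0.01 0.01] w 0.494 gf 0.0 j [-0.71  0.5   1.25 -0.    1.4  -1.99]
time_s: 28.3
eef_pos: [526.8, -298.9, 341.7]
ee_rot: [-0.002, 0.145, 0.989, -0.0]
force: [0.6, -0.0, -0.8]
grip_width: 0.491
grip_force: 0.0
time_s: 28.8
eef_pos: [407.7, -79.3, 339.7]
ee_rot: [-0.004, 0.145, 0.989, 0.001]
force: [0.6, -0.4, -0.3]
grip_width: 0.491
grip_force: 0.0
time_s: 29.2
eef_pos: [423.0, 37.7, 340.1]
ee_rot: [-0.004, 0.143, 0.99, 0.001]
force: [0.4, -0.6, 0.2]
grip_width: 0.491
grip_force: 0.0
Rhead [0.36 0.55 0.75]
Rbody [-1.65  0.08  0.99]
Lhead [0.58 0.18 1.  ]
Lbody [0.8  0.21 0.96]
board [-0.12  0.51  0.94]
196 -------------...........------------------------------------------
199 ------------.....
[... 1303 characters left out ...]
++--....----------+#####
256 ---------++####+++-----------....-++++++++++-......--------++#####
259 .-------+++++####++++++-------..-++++++++++-.......-------++######
262 --..----------++#####++++++---..--++++++++-......--------++#######
265 +------------+++++#######+++--.......-----.....----------+########
268 ++----.-----+++++++++########+--.............--+++++----+#########
271 +++++------+++++++++++##########++--.....--++######+++++##########
274 +++++++---+++++++++++++++############+++#####+++++++--++##########
t 29.3 pos [422.7  35.2 339.9] z [-0.0075  0.0025 -1.    ] y [0.285  0.9585 0.0002] F [-0.2 -0.2  0.4] M [-0.01 -0.02  0.01] w 0.49 gf 0.0 j [-0.2   0.03  1.58  0.    1.54 -1.48]
```

```bash
python3 - <<'E'
from h import *
np.set_printoptions(precision=1,suppress=True)
YAW=-.29;RK=np.array([516,-294.5,0]);rx=np.array([np.cos(YAW),np.sin(YAW),0]);ry=np.array([-np.sin(YAW),np.cos(YAW),0])
def prof(tag,y):
    im=cv2.GaussianBlur(cv2.imread(f"pics/s{tag}_raw.png").max(2),(3,3),0).astype(float);o=[]
    for z in(135,142,149,156,163):
        u,v=proj("scene",[RK+ry*y+rx*3+[0,0,z]])[0];r=int(round(v));c=int(round(u))
        row=im[r,c-11:c+12];g=np.gradient(row);L=np.argmax(g[2:13])+2;R=np.argmin(g[10:21])+10
        # subpixel centroids of gradient around edges
        f=lambda i,s:np.sum(np.clip(s*g[i-1:i+2],0,None)*np.arange(i-1,i+2))/np.sum(np.clip(s*g[i-1:i+2],1e-6,None))
        o.append([(f(L,1)+f(R,-1))/2+c-11-u,f(R,-1)-f(L,1)])
    return np.array(o)
def head(tag,y):
    im=cv2.GaussianBlur(cv2.imread(f"pics/s{tag}_raw.png").max(2),(3,3),0).astype(float)
    o=[]
    for z in(222,232,242):
        u,v=proj("scene",[RK+ry*y+rx*3+[0,0,z]])[0];r=int(round(v));c=int(round(u));xs=np.where(im[r,c-9:c+10]<66)[0];o.append([xs.mean()+c-9-u,len(xs)] if len(xs) else [np.nan,0])
    return np.array(o)
for tag,ys in(('7',(62,-62)),('13',(62,0,-62))):
    for y in ys:print(tag,y,'body dx',prof(tag,y)[:,0],'w',prof(tag,y)[:,1],'head dx',head(tag,y)[:,0],head(tag,y)[:,1])
E
```

```text
7 62 body dx [-2.4  1.5 -2.9 -1.4 -0.6] w [ 8.7 15.3  6.7 10.  12. ] head dx [-2.2 -2.5  nan] [12. 10.  0.]
7 -62 body dx [-0.4 -0.4 -0.7  0.4  1.5] w [10.1 10.7 10.7 12.1 15. ] head dx [-1.7 -1.8 -6.3] [12. 11.  3.]
13 62 body dx [-0.9 -0.6 -0.3  2.2  2.2] w [ 8.1  9.   9.7 15.3 12.2] head dx [-0.7 -0.  -3.9] [11. 11.  2.]
13 0 body dx [-1.7 -1.9 -1.6 -0.5  1.4] w [ 9.1  9.   9.9 11.  15.1] head dx [-0.8 -0.7 -4.2] [11. 12.  6.]
13 -62 body dx [-1.9 -1.4 -1.3 -0.1 -2.8] w [10.9 10.9 10.1 13.   8.4] head dx [-0.2 -0.8 -4.8] [13. 13.  6.]
```

```bash
python3 - <<'E'
from h import *
np.set_printoptions(precision=2,suppress=True)
YAW=-.29;RK=np.array([516,-294.5,0]);ry=np.array([-np.sin(YAW),np.cos(YAW),0])
im=cv2.imread("pics/s13_raw.png",0)
k=4;big=cv2.resize(im,(0,0),fx=k,fy=k,interpolation=cv2.INTER_CUBIC)
P={y:proj("scene",[RK+ry*y+[0,0,215]])[0] for y in(62,0,-62)}
for src,dsts in((-62,(62,0)),(62,(0,))):
    c=(P[src]*k).astype(int);T=big[c[1]-36:c[1]+44,c[0]-34:c[0]+26]
    for d in dsts:
        e=(P[d]*k).astype(int);W=big[e[1]-76:e[1]+84,e[0]-74:e[0]+66]
        r=cv2.matchTemplate(W,T,cv2.TM_CCOEFF_NORMED);_,m,_,l=cv2.minMaxLoc(r)
        print(src,'->',d,'offset px',(np.array(l)-40)/k,'score',round(m,2))
print(P, 'px per mm z',proj("scene",[RK+[0,0,216]])[0]-P[0])
E
```

```text
-62 -> 62 offset px [-0.25 -0.25] score 0.88
-62 -> 0 offset px [0.25 0.  ] score 0.95
62 -> 0 offset px [1. 0.] score 0.91
{62: array([314.49, 202.16]), 0: array([327.49, 216.75]), -62: array([341.75, 232.74])} px per mm z [ 0.04 -0.28]
```

All three heads match in height and spacing, so the torches are seated alike. I'm handing in.

```bash
python3 -c "
from rig import finish_job
print(finish_job())"
```

```text
the job is handed in; nothing more can be done
None
```

I handed in the job at about 29 s of the 72 s: the leaning torch is back up in its right-hand bay and the lying torch stands in the middle bay, both looking upright, seated and clipped in the final image checks, but while I fitted the middle torch the gripper apparently nudged its neighbours: the docked left torch shifted about 2 mm and the right one tilted 1–3°, and I didn't correct either.

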